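# Change the core inserts of a mould behind its side slide

### The arm

A 6-joint arm with a two-finger parallel gripper is mounted at the origin on the work surface. World frame = base frame: x ahead of the robot, y to its left, z up, the work surface at z = 0. Lengths are in m, angles in rad, forces in N, time in s.
With the tool pointing down it reaches from about 0.325 to 0.9 m from the base axis. Payload 6.1 kg.
Tool frame: the origin (TCP) lies midway between the tips of the shut fingers; the grasp point (between the pads) lies 19 mm behind it (grip_depth is the y of the grasp point in the tool frame, in m); y points along the fingers, x is the direction in which the jaws open and shut, and the axes are right-handed (so a half turn about y gives the same grasp; the last joint's range is limited). The gripper opens to 87 mm and grips with 3 to 60 N. Pads are 19 mm wide; open, the fingers measure 117 mm over their backs; the gripper's body (75 mm by 190 mm) begins 51 mm behind the grasp point.
Start: joints at [-1.286, 0.22, 1.526, -0, 1.395, -0.126], TCP at [0.25, -0.573, 0.223] pointing down, gripper open.
Joint ranges: [-2.98, 2.98], [-0.91, 2.08], [0.09, 2.57], [-1.24, 4.39], [0.2, 2.65], [-2.68, 2.68]. Speed limits (rad/s): [2.57, 2.57, 3.01, 3.14, 3.14, 3.14].

### API

Orientations are given as a unit quaternion [w, x, y, z].
In Python, from rig import * gives the robot as it stands.
- The arm moves only by the tool drive_tool, never from a script. Its argument "steps" is one flat list of numbers, 4 for each row, row after row: the shift along the tool's x, y, z in m, then the turn about the tool's y in rad. A call has 1 to 10 rows; each row is the pose to reach, as a shift and turn from the pose commanded when the call began, along the tool's axes at that moment; what a row does not reach only later rows make up. A row lasts 1/12 s, in which the tool goes at most 41.7 mm and 7.16 degrees, less where a joint would pass 70% of its speed; a pose out of reach is approached as far as the arm can. A call with a gripper value outside its range is refused whole. "grip" is the finger opening in m, from 0 to 0.087, set as the call begins (left out, the last holds). The fingers move at their own pace and stop on an object; the grip force is fixed at half the most. Time passes only in rows, so rows that repeat a pose let the fingers close. It gives the time, the measured TCP pose, the force and the opening at its end, in the units of the state.
- sense(): the state, without advancing time (a new reading comes with each control period).
- grab_frame(name): name is "scene" or "top"; returns a dict with "pixels" (384x512x3 uint8, red, green, blue), "K" (3x3 intrinsics, pixels), "D" ([k1, k2, p1, p2, k3] as OpenCV has them; the pictures are not rectified), "position" and "rotation" of the camera in the world. Camera axes: x right, y down, z forward; pixel columns grow to the right and rows downward; lengths in m; the calibration is good to about 2 mm. A picture is of the moment at which its call begins. There is no depth.
- job_done(): hands the job in, once; it reports no verdict.
The state is a dict: "t": time; "joint_positions": joint angles; "dq": joint speeds; "effort": joint torques, N m; "tool_pos": TCP position; "orientation": TCP orientation; "wrist_force": force on the tool from outside, world axes, zero at the start; "moment": the same for the moment, N m; "grip_width": finger opening in m.
Only numpy, scipy, OpenCV 4.12 (cv2) and the standard library are available. Lean on these libraries where they do the work, as an engineer would, in place of code of your own. Each camera call takes 0.05 s, during which the arm holds its last target.

### The job

Change over the core inserts in this mould plate: draw the side slide by its red knob all the way back to its stop, lift out every worn insert (dark, red paint mark) and put it in the green bin, then seat the three bright new inserts from the blue mat fully down and square in the three pockets, bare ledge and side hole facing the slide, one in each, in any order. Finally push the slide fully home to its front stop, and leave the other things on the bench undisturbed.

Things in the scene. Friction and masses are not known exactly. Their poses are not given: they have to be found in the camera images.
- slide (a joint): Travel of the mould's side slide in m: 0 = fully home (noses over the insert feet), 0.055 = fully back at the stop bar; it moves along the mould plate's +x as the value grows. About 5 N of friction, stays where it is left, no spring. 3.4 kg, guided by gibs.
- slide_knob (a point): Centre of the red pull knob: upright cylinder 24 mm dia., 32 mm tall, fixed on a 6 mm high neck on top of the slide, a dark steel block 60 x 190 x 37 mm (x, y, z) centred below the knob, its top 22 mm below this point. Three noses 26 mm wide, 26 mm high project 38 mm from its -x face, over the ledge side of the pockets when home. Axes as the mould plate's.
- bin_in (a point): Centre of the inner floor (about 5 mm above the bench) of the green plastic bin for worn inserts, outside 250 x 200 x 40 mm tall (its x, y, z), walls 4 mm. It stands left or right of the mould.
- mat: Fixed thin blue mat 260 x 200 x 2 mm (x, y, z) beside the mould on which the new inserts start; origin at the centre of its underside.
- pocket0 (a point): Pocket, 50.4 x 38.4 mm (x, y), 17.5 mm deep, 3 mm chamfer round its mouth. Point: on the pocket floor, 8 mm to -x of the pocket's centre, where the core axis of an insert seated the right way round stands (the insert's point is then 28 mm straight above, axes parallel). x towards the slide, z up. The most +y of a row of three, 62 mm apart along y.
- pocket1 (a point): Pocket, 50.4 x 38.4 mm (x, y), 17.5 mm deep, 3 mm chamfer round its mouth. Point: on the pocket floor, 8 mm to -x of the pocket's centre, where the core axis of an insert seated the right way round stands (the insert's point is then 28 mm straight above, axes parallel). x towards the slide, z up. The middle one. Plate 250 x 270 x 36 mm tall; its centre is 63 mm to +x of this point.
- pocket2 (a point): Pocket, 50.4 x 38.4 mm (x, y), 17.5 mm deep, 3 mm chamfer round its mouth. Point: on the pocket floor, 8 mm to -x of the pocket's centre, where the core axis of an insert seated the right way round stands (the insert's point is then 28 mm straight above, axes parallel). x towards the slide, z up. The most -y of the row.
- new0_core (a point): Core insert, 56 mm tall: foot 48 x 36 x 16 mm (x, y, z), on it a core block 24 x 26 x 40 mm set 8 mm towards -x of the foot's centre, so a bare ledge 20 mm wide is left at +x; side hole in the core's +x face. Point: on the core's axis, 28 mm above the underside (12 mm above the foot's top). NEW: bright steel, brass dot on top, starts on the mat.
- new1_core (a point): Core insert, 56 mm tall: foot 48 x 36 x 16 mm (x, y, z), on it a core block 24 x 26 x 40 mm set 8 mm towards -x of the foot's centre, so a bare ledge 20 mm wide is left at +x; side hole in the core's +x face. Point: on the core's axis, 28 mm above the underside (12 mm above the foot's top). NEW: bright steel, brass dot on top, starts on the mat.
- new2_core (a point): Core insert, 56 mm tall: foot 48 x 36 x 16 mm (x, y, z), on it a core block 24 x 26 x 40 mm set 8 mm towards -x of the foot's centre, so a bare ledge 20 mm wide is left at +x; side hole in the core's +x face. Point: on the core's axis, 28 mm above the underside (12 mm above the foot's top). NEW: bright steel, brass dot on top, starts on the mat.
- worn0_core (a point): Core insert, 56 mm tall: foot 48 x 36 x 16 mm (x, y, z), on it a core block 24 x 26 x 40 mm set 8 mm towards -x of the foot's centre, so a bare ledge 20 mm wide is left at +x; side hole in the core's +x face. Point: on the core's axis, 28 mm above the underside (12 mm above the foot's top). WORN: dark brown, red mark on top, starts seated in a pocket, or absent.
- worn1_core (a point): Core insert, 56 mm tall: foot 48 x 36 x 16 mm (x, y, z), on it a core block 24 x 26 x 40 mm set 8 mm towards -x of the foot's centre, so a bare ledge 20 mm wide is left at +x; side hole in the core's +x face. Point: on the core's axis, 28 mm above the underside (12 mm above the foot's top). WORN: dark brown, red mark on top, starts seated in a pocket, or absent.
- worn2_core (a point): Core insert, 56 mm tall: foot 48 x 36 x 16 mm (x, y, z), on it a core block 24 x 26 x 40 mm set 8 mm towards -x of the foot's centre, so a bare ledge 20 mm wide is left at +x; side hole in the core's +x face. Point: on the core's axis, 28 mm above the underside (12 mm above the foot's top). WORN: dark brown, red mark on top, starts seated in a pocket, or absent.
- new0: The same new insert as new0_core: solid steel, about 0.38 kg; origin at the centre of the foot's underside, same axes.
- new1: The same new insert as new1_core: solid steel, about 0.38 kg; origin at the centre of the foot's underside, same axes.
- new2: The same new insert as new2_core: solid steel, about 0.38 kg; origin at the centre of the foot's underside, same axes.
- electrode: Bystander, not to be disturbed: a copper spark-erosion electrode on the blue mat, 32 mm square foot with a 20 mm dia. stub, 30 mm tall in all.
- hexkey: Bystander, not to be disturbed: black hex key lying behind the mould plate, long arm 110 mm, 8 mm thick.
- drift: Bystander, not to be disturbed: a brass drift, square bar 8 x 100 x 8 mm (plate x, y, z), lying on the mould plate's front margin.
- eyebolt: Bystander, not to be disturbed: steel lifting eyebolt standing behind the mould plate, 68 mm tall.
- tin: Bystander, not to be disturbed: a closed blue grease tin, 76 mm dia., 45 mm tall, behind the right-hand thing beside the mould.
- block: Bystander, not to be disturbed: a ground steel parallel block 40 x 80 x 40 mm (x, y, z), behind the left-hand thing beside the mould.
There are look-alikes about, which are no part of the job. What is shaped like the new2 but purple is not meant. Leave any turquoise look-alike of the new1 alone.

How it is judged:
On the way, in this order (a step that is already met when the one before it is completed fails the run):
1. the slide is drawn fully back to its stop (within 3 mm) (value of joint slide above 0.052 m), for 0.2 s.
2. every worn insert is in the green bin (x of worn0_core in the frame of bin_in between -0.12 and 0.12 m and y of worn0_core in the frame of bin_in between -0.095 and 0.095 m and z of worn0_core in the frame of bin_in between 0 and 0.075 m and x of worn1_core in the frame of bin_in between -0.12 and 0.12 m and y of worn1_core in the frame of bin_in between -0.095 and 0.095 m and z of worn1_core in the frame of bin_in between 0 and 0.075 m and x of worn2_core in the frame of bin_in between -0.12 and 0.12 m and y of worn2_core in the frame of bin_in between -0.095 and 0.095 m and z of worn2_core in the frame of bin_in between 0 and 0.075 m), for 0.2 s.
3. the three new inserts are seated in the pockets, the right way round (((horizontal distance between new0_core and pocket0 below 0.003 m and z of new0_core in the frame of pocket0 between 0.025 and 0.0305 m and angle between the x axis of new0_core and the x axis of pocket0, either way round below 0.07 rad) or (horizontal distance between new0_core and pocket1 below 0.003 m and z of new0_core in the frame of pocket1 between 0.025 and 0.0305 m and angle between the x axis of new0_core and the x axis of pocket1, either way round below 0.07 rad) or (horizontal distance between new0_core and pocket2 below 0.003 m and z of new0_core in the frame of pocket2 between 0.025 and 0.0305 m and angle between the x axis of new0_core and the x axis of pocket2, either way round below 0.07 rad)) and angle between each of new0_core, new1_core, new2_core's own z axis and vertical below 0.05 rad and ((horizontal distance between new1_core and pocket0 below 0.003 m and z of new1_core in the frame of pocket0 between 0.025 and 0.0305 m and angle between the x axis of new1_core and the x axis of pocket0, either way round below 0.07 rad) or (horizontal distance between new1_core and pocket1 below 0.003 m and z of new1_core in the frame of pocket1 between 0.025 and 0.0305 m and angle between the x axis of new1_core and the x axis of pocket1, either way round below 0.07 rad) or (horizontal distance between new1_core and pocket2 below 0.003 m and z of new1_core in the frame of pocket2 between 0.025 and 0.0305 m and angle between the x axis of new1_core and the x axis of pocket2, either way round below 0.07 rad)) and ((horizontal distance between new2_core and pocket0 below 0.003 m and z of new2_core in the frame of pocket0 between 0.025 and 0.0305 m and angle between the x axis of new2_core and the x axis of pocket0, either way round below 0.07 rad) or (horizontal distance between new2_core and pocket1 below 0.003 m and z of new2_core in the frame of pocket1 between 0.025 and 0.0305 m and angle between the x axis of new2_core and the x axis of pocket1, either way round below 0.07 rad) or (horizontal distance between new2_core and pocket2 below 0.003 m and z of new2_core in the frame of pocket2 between 0.025 and 0.0305 m and angle between the x axis of new2_core and the x axis of pocket2, either way round below 0.07 rad))), for 0.2 s.
4. the slide is pushed fully home (within 2 mm) (value of joint slide below 0.002 m), for 0.2 s.
At the end, for the whole second after the job is handed in: Each new insert is in a pocket within 3 mm of its seated place and height, within 0.05 rad of upright and 0.07 rad of square, ledge to the slide; each worn insert is in the green bin; all at rest, released; the slide within 2 mm of home; no bystander moved over 30 mm (all of step 2 and all of step 3 and linear speed of each of new0, new1, new2 below 0.02 m/s and value of joint slide below 0.002 m); the robot touches nothing.
It fails at once if a bystander is shifted by more than 30 mm (distance of any of electrode, hexkey, drift, eyebolt, tin, block from where it was at the start of the episode above 0.03 m).
Of worn0, worn1, worn2 only 1 to 3 are there at a start; the rules pass over those that are not, and their reading is None.
At some moment in a run one of new0, new1, new2 may be knocked a few centimetres aside while the robot is not near it.
Once in a run the grip may slacken for a moment while it holds something.
It also fails if it takes over 210 s, if anything falls off the work surface, if the arm or the gripper's body presses on something with over 40 N, if the wrist force passes 120 N, or if a joint passes its speed limit or range.

## Working session

There is one attempt and no reset: what is moved stays moved. The work goes in short steps, Python scripts to look and compute and a tool call to move; the robot and the scene stay as the last step left them, time stands still between calls to the robot, and variables do not carry over. Pictures are saved under pics/ and viewed, and the job is handed in when it is done.

Besides the shell and the picture viewer there is one more tool, called after "Request:" by a JSON object that holds its "api" and its "payload", one argument or row to a line. drive_tool: Moves the arm, as the interface text tells. Its arguments: {"type":"object","properties":{"steps":{"type":"array","items":{"type":"number"}},"grip":{"type":"number"}},"required":["steps"]}

```bash
mkdir -p pics; ls
python3 - <<'E'
from rig import *
import cv2
s=sense(); print({k:s[k] for k in s})
for n in ("scene","top"):
    f=grab_frame(n); cv2.imwrite(f"pics/{n}0.png",f["pixels"][:,:,::-1]); print(n,f["K"],f["D"],f["position"],f["rotation"])
E
```

```text
pics
{'t': 0.0, 'joint_positions': array([-1.28605068e+00,  2.21233849e-01,  1.52760933e+00,  1.05421338e-05,
        1.39469796e+00, -1.26106710e-01]), 'dq': array([ 0.00044462, -0.00114293, -0.00185643,  0.00021802, -0.00043391,
        0.00069596]), 'effort': array([-3.41881957e-05, -4.94617081e+01, -3.87375069e+01,  6.98661455e-02,
        5.72488073e-02, -1.25919282e-04]), 'tool_pos': array([ 0.24943966, -0.57238984,  0.22143342]), 'orientation': array([ 0.59192841, -0.59102884,  0.38801704, -0.38697343]), 'wrist_force': array([ 0.10640277, -0.27848174,  0.61102928]), 'moment': array([ 0.00266757,  0.0078248 , -0.04964651]), 'grip_width': 0.08682381137426343}
scene [[438.27571788   0.         257.08872804]
 [  0.         438.27571788 192.35717143]
 [  0.           0.           1.        ]] [-0.12213804  0.          0.          0.          0.        ] [ 1.16055586 -0.53390428  0.89984583] [-0.34698909  0.84600581  0.37212853 -0.15935214]
top [[376.01037239   0.         255.78764656]
 [  0.         376.01037239 182.25895635]
 [  0.           0.           1.        ]] [-0.11472572  0.          0.          0.          0.        ] [0.45322824 0.0219451  1.18717202] [-0.02618369  0.70769853 -0.70536038  0.03072359]
```

View pics/scene0.png

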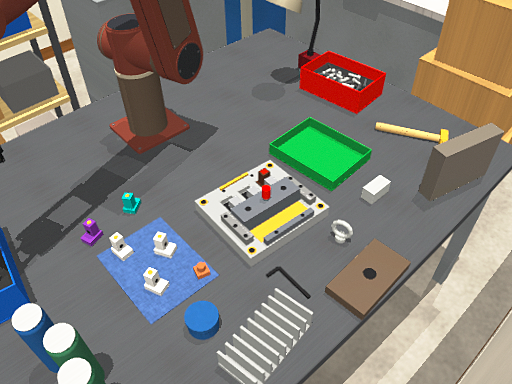

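View pics/top0.png

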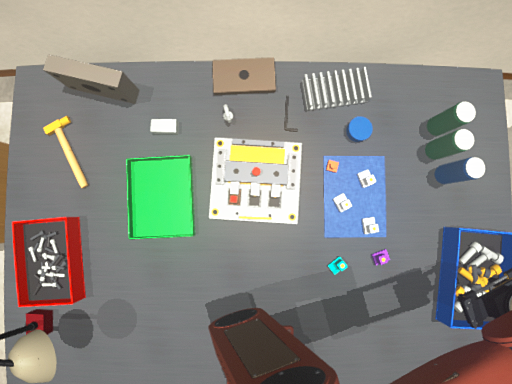

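```bash
cat > h.py <<'E'
from rig import *
import numpy as np, cv2
from scipy.spatial.transform import Rotation as R
def Rq(q): return R.from_quat([q[1],q[2],q[3],q[0]]).as_matrix()
def cam(f):
    r=np.array(f["rotation"]); return (r if r.shape==(3,3) else Rq(r)), np.array(f["position"])
def rays(f,uv):
    p=cv2.undistortPoints(np.array(uv,float).reshape(-1,1,2),f["K"],np.array(f["D"])).reshape(-1,2)
    Rm,c=cam(f); return (Rm@np.c_[p,np.ones(len(p))].T).T,c
def onplane(f,uv,z):
    d,c=rays(f,uv); return c+d*((z-c[2])/d[:,2])[:,None]
def proj(f,X):
    Rm,c=cam(f); return cv2.projectPoints(np.array(X,float).reshape(-1,1,3),cv2.Rodrigues(Rm.T)[0],-Rm.T@c,f["K"],np.array(f["D"]))[0].reshape(-1,2)
def crop(f,u0,v0,u1,v1,name,k):
    im=cv2.resize(f["pixels"][v0:v1,u0:u1,::-1],None,fx=k,fy=k,interpolation=cv2.INTER_CUBIC); cv2.imwrite(name,im)
E
python3 - <<'E'
from h import *
f=grab_frame("top"); g=grab_frame("scene")
np.save("f0.npy",f,allow_pickle=True); np.save("g0.npy",g,allow_pickle=True)
crop(f,200,130,400,270,"pics/c1.png",4); crop(g,80,150,340,320,"pics/c2.png",3)
E
```

```text
(no output)
```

View pics/c1.png

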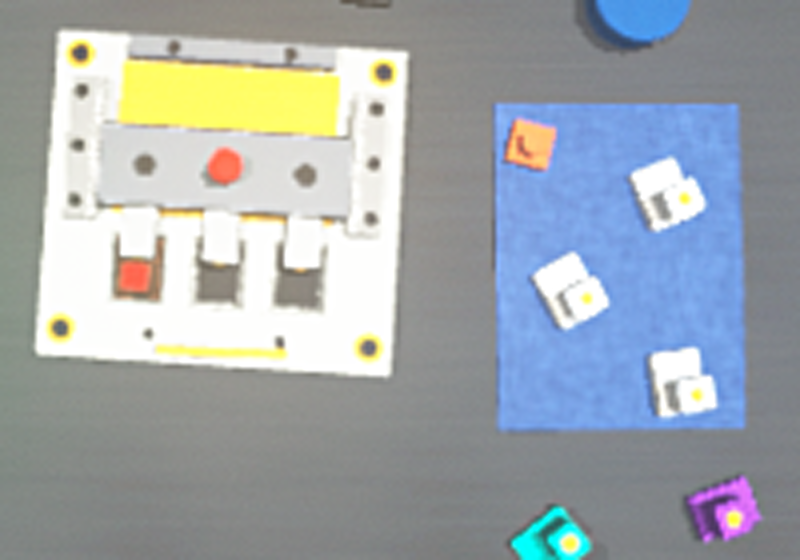

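View pics/c2.png

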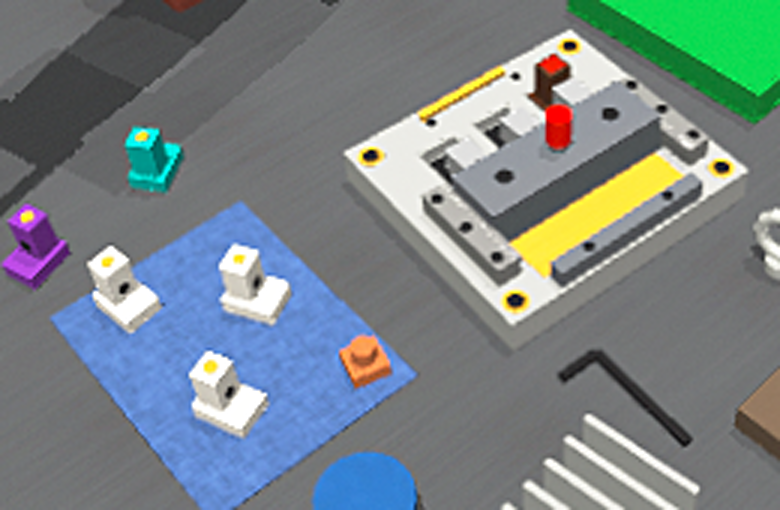

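Run:
```python
from h import *
f=np.load("f0.npy",allow_pickle=True).item(); g=np.load("g0.npy",allow_pickle=True).item()
for nm,F in (("top",f),("scene",g)):
    hsv=cv2.cvtColor(F["pixels"],cv2.COLOR_RGB2HSV)
    for cn,lo,hi in (("yel",(18,110,110),(34,255,255)),("red",(0,150,110),(6,255,255)),("red2",(172,150,110),(180,255,255)),("org",(7,110,110),(16,255,255)),("green",(50,120,80),(75,255,255)),("blue",(105,110,80),(120,255,255))):
        m=cv2.inRange(hsv,lo,hi); n,l,st,c=cv2.connectedComponentsWithStats(m)
        for i in range(1,n):
            if st[i,4]>=4: print(nm,cn,st[i].tolist(),c[i].round(1))
```

```text
top yel [43, 116, 45, 72, 400] [ 62.9 138.2]
top yel [217, 140, 7, 7, 26] [219.7 143. ]
top yel [230, 145, 55, 19, 825] [256.9 154.1]
top yel [293, 145, 6, 6, 19] [295.4 147.4]
top yel [64, 151, 3, 6, 6] [ 65.  153.5]
top yel [68, 160, 3, 6, 6] [ 69.  162.5]
top yel [329, 161, 8, 6, 25] [332.2 163.2]
top yel [328, 165, 2, 5, 5] [328.2 167. ]
top yel [333, 169, 3, 2, 5] [334.2 169.6]
top yel [75, 175, 3, 6, 6] [ 76.  177.5]
top yel [370, 179, 2, 2, 4] [370.5 179.5]
top yel [240, 182, 11, 2, 17] [244.1 182.6]
top yel [261, 184, 10, 2, 11] [265.9 184.1]
top yel [212, 209, 6, 6, 19] [214.4 211.4]
top yel [289, 214, 6, 6, 18] [291.3 216.5]
top yel [239, 217, 32, 2, 45] [254.6 217.5]
top yel [373, 228, 2, 2, 4] [373.5 228.5]
top yel [382, 258, 3, 3, 7] [383.  259.3]
top yel [341, 264, 3, 3, 7] [342.  265.3]
top yel [475, 264, 27, 23, 227] [487.7 274.6]
top yel [459, 266, 14, 17, 128] [466.4 273. ]
top yel [507, 275, 2, 4, 6] [507.5 276.7]
top yel [456, 286, 9, 11, 60] [459.5 290.6]
top yel [485, 290, 4, 3, 9] [486.6 290.7]
top red [253, 168, 7, 8, 43] [256.  171.2]
top red [230, 196, 7, 7,
[... 3043 characters left out ...]
[411, 58, 101, 82, 2985] [461.2  95.9]
scene org [0, 110, 4, 10, 20] [  1. 115.]
scene org [0, 134, 6, 11, 33] [  1.7 139.4]
scene org [507, 137, 5, 7, 16] [509.9 140.6]
scene org [193, 262, 17, 17, 181] [201.1 270. ]
scene green [269, 117, 103, 74, 4261] [320.  152.4]
scene green [46, 333, 35, 34, 304] [ 65.5 352.8]
scene green [88, 368, 7, 16, 47] [ 91.9 377. ]
scene blue [225, 0, 16, 45, 609] [232.5  20.7]
scene blue [252, 0, 34, 35, 923] [267.8  16.3]
scene blue [2, 11, 30, 27, 365] [17.5 25. ]
scene blue [97, 217, 122, 107, 5237] [156.1 270.4]
scene blue [0, 227, 31, 97, 1209] [ 10.7 285.1]
scene blue [184, 301, 35, 39, 1092] [201.8 319.4]
scene blue [14, 309, 45, 64, 843] [ 39.2 341.5]
```

```bash
cat >> h.py <<'E'
def tri(f,a,g,b):
    d1,c1=rays(f,[a]); d2,c2=rays(g,[b]); d1=d1[0]/np.linalg.norm(d1[0]); d2=d2[0]/np.linalg.norm(d2[0])
    s,t=np.linalg.lstsq(np.c_[d1,-d2],c2-c1,rcond=None)[0]
    p,q=c1+s*d1,c2+t*d2; return (p+q)/2,np.linalg.norm(p-q)
E
python3 - <<'E'
from h import *
np.set_printoptions(precision=4,suppress=True)
f=np.load("f0.npy",allow_pickle=True).item(); g=np.load("g0.npy",allow_pickle=True).item()
T=dict(TL=((219.7,143),(319.9,205.6)),TR=((295.4,147.4),(251.5,250.2)),BL=((214.4,211.4),(269.5,165.2)),BR=((291.3,216.5),(203.1,201.7)),worn=((233.2,198.7),(263.8,171.1)),n0=((371.2,179.7),(149.5,271.7)),n1=((346.6,204.5),(159.2,235.9)),n2=((374,229),(115.2,236.9)))
P={}
for k,(a,b) in T.items():
    P[k],e=tri(f,a,g,b); print(k,P[k],e)
for k in("TL","TR","BL","BR"): print(k,onplane(f,[T[k][0]],.036)[0],onplane(g,[T[k][1]],.036)[0])
for k in("n0","n1","n2"): print(k,onplane(f,[T[k][0]],.058)[0],onplane(g,[T[k][1]],.058)[0])
print("knobtop",onplane(f,[(256,171.2)],.1)[0])
s=sense(); print(Rq(s["orientation"]))
E
```

```text
TL [0.6687 0.1278 0.035 ] 0.0017612065126926557
TR [ 0.6555 -0.1077  0.0349] 0.0008140271425505611
BL [0.4566 0.1414 0.0348] 0.0008341855883347956
BR [ 0.4415 -0.0943  0.0343] 0.00025955847423356535
worn [0.4946 0.0824 0.073 ] 0.0017714721309487643
n0 [ 0.5542 -0.3368  0.0572] 0.002691822712694892
n1 [ 0.4786 -0.2594  0.0566] 0.0025210182350829656
n2 [ 0.404  -0.3438  0.0547] 0.0022029383116598665
TL [0.6679 0.127  0.036 ] [0.6698 0.1278 0.036 ]
TR [ 0.6551 -0.1079  0.036 ] [ 0.6564 -0.1079  0.036 ]
BL [0.4563 0.1409 0.036 ] [0.4578 0.1408 0.036 ]
BR [ 0.4415 -0.0942  0.036 ] [ 0.443 -0.095  0.036]
n0 [ 0.5534 -0.3377  0.058 ] [ 0.5558 -0.3359  0.058 ]
n1 [ 0.4778 -0.2601  0.058 ] [ 0.4806 -0.2589  0.058 ]
n2 [ 0.4036 -0.3437  0.058 ] [ 0.4078 -0.3437  0.058 ]
knobtop [0.5732 0.0146 0.1   ]
[[ 0.3994 -0.0004  0.9168]
 [-0.9168  0.0012  0.3994]
 [-0.0012 -1.      0.0002]]
```

```bash
cat >> h.py <<'E'
def go(x,y,z,yawdeg):
    """print shift/turn from measured pose to target TCP pose w/ jaw axis yaw (mod 180)"""
    s=sense(); M=Rq(s["orientation"]); p=np.array(s["tool_pos"])
    d=M.T@(np.array([x,y,z])-p)
    cur=np.degrees(np.arctan2(M[1,0],M[0,0])); dy=(yawdeg-cur+90)%180-90
    print("t %.2f pos"%s["t"],p.round(4),"yaw %.2f"%cur,"j6 %.2f"%s["joint_positions"][5],"F",np.round(s["wrist_force"],1),"w %.4f"%s["grip_width"],"ydown",M[:,1].round(4))
    print("shift",d.round(4),"turn %.4f"%np.radians(-dy),"alt %.4f"%np.radians(-dy+(-180 if dy<0 else 180)))
E
python3 - <<'E'
from h import *
np.set_printoptions(precision=4,suppress=True)
f=np.load("f0.npy",allow_pickle=True).item(); g=np.load("g0.npy",allow_pickle=True).item()
print(tri(f,(256,171.2),g,(266,188)))
go(.573,.0146,.2,-3.55)
E
```

```text
(array([0.5734, 0.0159, 0.108 ]), np.float64(0.003334861293025677))
t 0.20 pos [ 0.2495 -0.5726  0.2218] yaw -66.46 j6 -0.13 F [-0.4 -0.1  0.3] w 0.0871 ydown [-0.0004  0.0012 -1.    ]
shift [-0.4091  0.0224  0.5311] turn -1.0980 alt 2.0436
```

Request:
{"api": "drive_tool", "payload": {
  "steps": [-0.02,0,0.027,-0.05,-0.05,0,0.066,-0.15,-0.08,0,0.105,-0.27,-0.11,0,0.144,-0.39,-0.14,0,0.183,-0.51,-0.17,0,0.222,-0.63,-0.2,0,0.26,-0.75,-0.23,0,0.3,-0.87,-0.26,0,0.338,-0.99,-0.29,0,0.376,-1.098],
  "grip": 0.06
}}

```text
t: 1.03
tool_pos: [0.4474, -0.2133, 0.2226]
orientation: [-0.707, 0.707, -0.02, 0.02]
wrist_force: [0.2, -0.4, -0.1]
grip_width: 0.0602
```

```bash
python3 -c "
from h import *
go(.573,.0146,.2,-3.55)"
```

```text
t 1.03 pos [ 0.4474 -0.2133  0.2226] yaw -3.23 j6 -0.55 F [ 0.2 -0.4 -0.1] w 0.0602 ydown [ 4.e-04 -2.e-04 -1.e+00]
shift [0.1125 0.0226 0.2346] turn 0.0056 alt -3.1359
```

Request:
{"api": "drive_tool", "payload": {
  "steps": [0.015,0,0.033,0,0.035,0,0.072,0,0.055,0.01,0.111,0,0.075,0.02,0.15,0,0.095,0.04,0.19,0,0.107,0.06,0.22,0,0.1125,0.08,0.2346,0.005,0.1125,0.085,0.2346,0.005,0.1125,0.085,0.2346,0.005]
}}

```text
t: 1.78
tool_pos: [0.5718, 0.0135, 0.1344]
orientation: [0.707, -0.707, 0.025, -0.021]
wrist_force: [-0.2, -1.0, -0.4]
grip_width: 0.0602
```

```bash
python3 -c "
from h import *
go(.573,.0146,.085,-3.55)
g=grab_frame('scene'); crop(g,200,100,340,240,'pics/k1.png',4)"
```

```text
t 1.78 pos [0.5718 0.0135 0.1344] yaw -3.67 j6 -0.05 F [-0.2 -1.  -0.4] w 0.0602 ydown [-5.9e-03  4.0e-04 -1.0e+00]
shift [0.0014 0.0494 0.0011] turn -0.0020 alt 3.1396
```

View pics/k1.png

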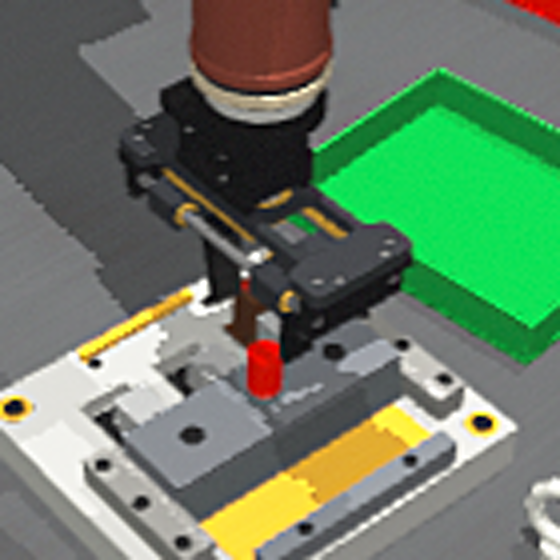

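```bash
python3 -c "
from h import *
g=np.load('g0.npy',allow_pickle=True).item()
print(proj(g,[[.5718,.0135,.111],[.5718,.0135,.134],[.5718,.0135,.079]]))"
```

```text
[[264.24474228 187.34336861]
 [264.24598659 180.86081221]
 [264.24246691 196.0577488 ]]
```

Request:
{"api": "drive_tool", "payload": {
  "steps": [0.001,0.01,0.001,0,0.001,0.02,0.001,0,0.001,0.03,0.001,0,0.001,0.035,0.001,0,0.001,0.04,0.001,0,0.001,0.045,0.001,0,0.001,0.048,0.001,0,0.001,0.048,0.001,0]
}}

```text
t: 2.5
tool_pos: [0.5744, 0.0128, 0.0887]
orientation: [0.707, -0.707, 0.024, -0.023]
wrist_force: [0.3, -0.1, -0.2]
grip_width: 0.0599
```

Request:
{"api": "drive_tool", "payload": {
  "steps": [0,0,0.002,0,0,0,0.002,0,0,0,0.002,0,0,0,0.002,0,0,0,0.002,0,0,0,0.002,0,0,0,0.002,0,0,0,0.002,0],
  "grip": 0.01
}}

```text
t: 3.17
tool_pos: [0.5753, 0.0148, 0.0897]
orientation: [0.707, -0.707, 0.023, -0.024]
wrist_force: [0.8, -0.5, 0.0]
grip_width: 0.0229
```

Request:
{"api": "drive_tool", "payload": {
  "steps": [0.005,0,0,0,0.01,0,0,0,0.016,0,0,0,0.022,0,0,0,0.028,0,0,0,0.034,0,0,0,0.04,0,0,0,0.045,0,0,0,0.049,0,0,0,0.052,0,0,0]
}}

```text
t: 4.0
tool_pos: [0.626, 0.0118, 0.0897]
orientation: [0.707, -0.706, 0.025, -0.023]
wrist_force: [-6.3, 2.2, 6.1]
grip_width: 0.0233
```

Request:
{"api": "drive_tool", "payload": {
  "steps": [0.001,0,0,0,0.002,0,0,0,0.003,0,0,0,0.004,0,0,0,0.004,0,0,0,0.004,0,0,0,0.004,0,0,0]
}}

```text
t: 4.58
tool_pos: [0.63, 0.0116, 0.0897]
orientation: [0.707, -0.707, 0.024, -0.023]
wrist_force: [-4.6, 1.8, 4.8]
grip_width: 0.0233
```

Request:
{"api": "drive_tool", "payload": {
  "steps": [0.001,0,0,0,0.001,0,0,0,0.0015,0,0,0,0.002,0,0,0,0.002,0,0,0,0.002,0,0,0]
}}

```text
t: 5.08
tool_pos: [0.6301, 0.0116, 0.0897]
orientation: [0.707, -0.707, 0.026, -0.021]
wrist_force: [-12.4, 2.3, 10.6]
grip_width: 0.023
```

Request:
{"api": "drive_tool", "payload": {
  "steps": [-0.002,0,0,0,-0.002,0,0,0,-0.002,0,0,0,-0.002,0,0,0,-0.002,-0.01,0,0,-0.002,-0.03,0,0,-0.002,-0.06,0,0,-0.002,-0.08,0,0,-0.002,-0.1,0,0],
  "grip": 0.06
}}

```text
t: 5.83
tool_pos: [0.6315, 0.011, 0.192]
orientation: [-0.707, 0.707, -0.023, 0.024]
wrist_force: [0.2, 0.6, 0.2]
grip_width: 0.0595
```

```bash
python3 -c "
from h import *
go(.4965,.0826,.1,-93.55)
f=grab_frame('top'); g=grab_frame('scene'); crop(f,200,130,400,270,'pics/t2.png',4);crop(g,80,120,340,310,'pics/s2.png',3)"
```

```text
t 5.83 pos [0.6315 0.011  0.192 ] yaw -3.85 j6 -0.04 F [0.2 0.6 0.2] w 0.0595 ydown [ 2.e-03 -2.e-04 -1.e+00]
shift [-0.1397  0.0918  0.0624] turn 1.5656 alt -1.5760
```

View pics/s2.png

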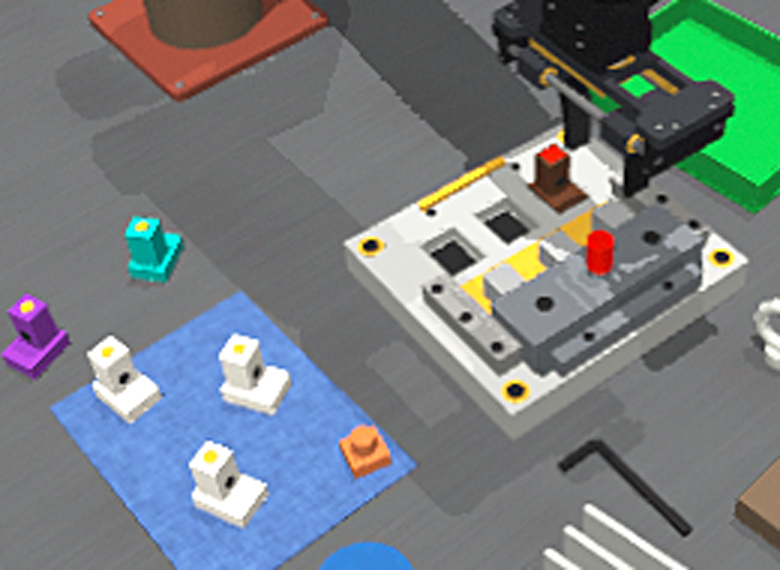

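Request:
{"api": "drive_tool", "payload": {
  "steps": [-0.03,0,0.015,0,-0.06,0,0.03,0,-0.09,0.01,0.045,0,-0.12,0.03,0.06,0,-0.135,0.05,0.063,-0.005,-0.1385,0.07,0.063,-0.005,-0.1385,0.08,0.063,-0.005,-0.1385,0.08,0.063,-0.005],
  "grip": 0.045
}}

```text
t: 6.6
tool_pos: [0.4947, 0.0832, 0.1067]
orientation: [-0.707, 0.707, -0.024, 0.02]
wrist_force: [-0.7, 0.5, 1.2]
grip_width: 0.045
```

```bash
python3 -c "
from h import *
go(.498,.083,.041,-3.55)
f=grab_frame('top'); g=grab_frame('scene'); crop(g,210,120,330,220,'pics/s3.png',5)"
```

```text
t 6.60 pos [0.4947 0.0832 0.1067] yaw -3.54 j6 0.07 F [-0.7  0.5  1.2] w 0.0450 ydown [-4.9e-03 -1.0e-04 -1.0e+00]
shift [ 0.0036  0.0657 -0.    ] turn 0.0001 alt -3.1415
```

View pics/s3.png

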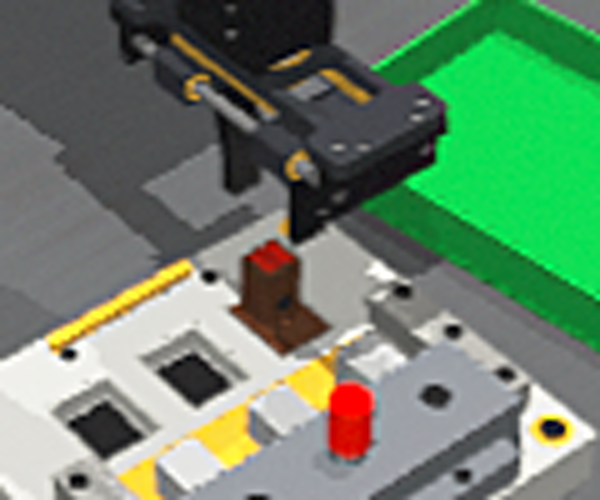

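Request:
{"api": "drive_tool", "payload": {
  "steps": [0.002,0.01,0,0,0.002,0.02,0,0,0.002,0.03,0,0,0.002,0.04,0,0,0.002,0.05,0,0,0.002,0.058,0,0,0.002,0.063,0,0,0.002,0.065,0,0,0.002,0.065,0,0,0.002,0.065,0,0]
}}

```text
t: 7.53
tool_pos: [0.4991, 0.0832, 0.0447]
orientation: [0.707, -0.707, 0.022, -0.022]
wrist_force: [0.1, -0.0, 0.2]
grip_width: 0.0447
```

Request:
{"api": "drive_tool", "payload": {
  "steps": [0,0,0,0,0,0,0,0,0,0,0,0,0,0,0,0,0,0,0,0,0,0,0,0,0,0,0,0,0,0,0,0],
  "grip": 0.005
}}

```text
t: 8.2
tool_pos: [0.4973, 0.0832, 0.0446]
orientation: [-0.707, 0.707, -0.023, 0.021]
wrist_force: [-6.2, -0.2, 7.2]
grip_width: 0.0239
```

Request:
{"api": "drive_tool", "payload": {
  "steps": [-0.002,0,0,0,-0.002,0,0,0,-0.002,0,0,0,-0.002,0,0,0]
}}

```text
t: 8.53
tool_pos: [0.4968, 0.0833, 0.0447]
orientation: [0.707, -0.707, 0.022, -0.022]
wrist_force: [-1.3, -0.7, 1.8]
grip_width: 0.0235
```

Request:
{"api": "drive_tool", "payload": {
  "steps": [-0.001,0,0,0,-0.001,0,0,0,-0.001,0,0,0,-0.001,0,0,0]
}}

```text
t: 8.87
tool_pos: [0.4964, 0.0833, 0.0447]
orientation: [0.707, -0.707, 0.022, -0.022]
wrist_force: [0.8, 0.9, -1.5]
grip_width: 0.0239
```

Request:
{"api": "drive_tool", "payload": {
  "steps": [-0.001,0,0,0,-0.001,0,0,0,-0.001,0,0,0,-0.001,0,0,0]
}}

```text
t: 9.2
tool_pos: [0.4952, 0.0834, 0.0447]
orientation: [0.707, -0.707, 0.022, -0.022]
wrist_force: [2.0, -0.4, -0.3]
grip_width: 0.0239
```

Request:
{"api": "drive_tool", "payload": {
  "steps": [0,0,0.001,0,0,0,0.002,0,0,0,0.003,0,0,0,0.003,0,0,0,0.003,0]
}}

```text
t: 9.62
tool_pos: [0.4949, 0.0852, 0.0447]
orientation: [-0.706, 0.708, -0.022, 0.022]
wrist_force: [-0.1, -7.1, 3.0]
grip_width: 0.0236
```

Request:
{"api": "drive_tool", "payload": {
  "steps": [0,0,-0.001,0,0,0,-0.003,0,0,0,-0.005,0,0,0,-0.006,0,0,0,-0.006,0,0,0,-0.006,0]
}}

```text
t: 10.12
tool_pos: [0.4947, 0.0816, 0.0447]
orientation: [0.707, -0.706, 0.022, -0.022]
wrist_force: [0.1, 4.5, 0.7]
grip_width: 0.0237
```

Request:
{"api": "drive_tool", "payload": {
  "steps": [0,-0.005,0.002,0,0,-0.012,0.003,0,0,-0.025,0.003,0,0,-0.04,0.003,0,0,-0.06,0.003,0,0,-0.08,0.003,0,0,-0.1,0.003,0,0,-0.11,0.003,0]
}}

```text
t: 10.78
tool_pos: [0.4953, 0.0833, 0.1569]
orientation: [-0.707, 0.707, -0.021, 0.022]
wrist_force: [0.7, -0.0, -3.1]
grip_width: 0.0239
```

```bash
python3 -c "
from h import *
f=np.load('f0.npy',allow_pickle=True).item();g=np.load('g0.npy',allow_pickle=True).item()
for F in (f,g):
  hsv=cv2.cvtColor(F['pixels'],cv2.COLOR_RGB2HSV); m=cv2.inRange(hsv,(50,120,80),(75,255,255)); c=max(cv2.findContours(m,0,2)[0],key=cv2.contourArea)
  q=onplane(F,c.reshape(-1,2),.04)[:,:2]; print(cv2.minAreaRect(q.astype(np.float32)))
go(.53,.31,.15,-3.55)
g=grab_frame('scene'); crop(g,200,60,400,210,'pics/s4.png',4)"
```

```text
((0.5007517337799072, 0.3111572265625), (0.24994054436683655, 0.20416630804538727), 3.2944419384002686)
((0.5139647126197815, 0.29793742299079895), (0.2707696259021759, 0.2353399246931076), 3.5990242958068848)
t 10.78 pos [0.4953 0.0833 0.1569] yaw -3.55 j6 0.07 F [ 0.7 -0.  -3.1] w 0.0239 ydown [ 1.5e-03 -3.0e-04 -1.0e+00]
shift [0.0206 0.0069 0.2285] turn -0.0000 alt 3.1416
```

View pics/s4.png

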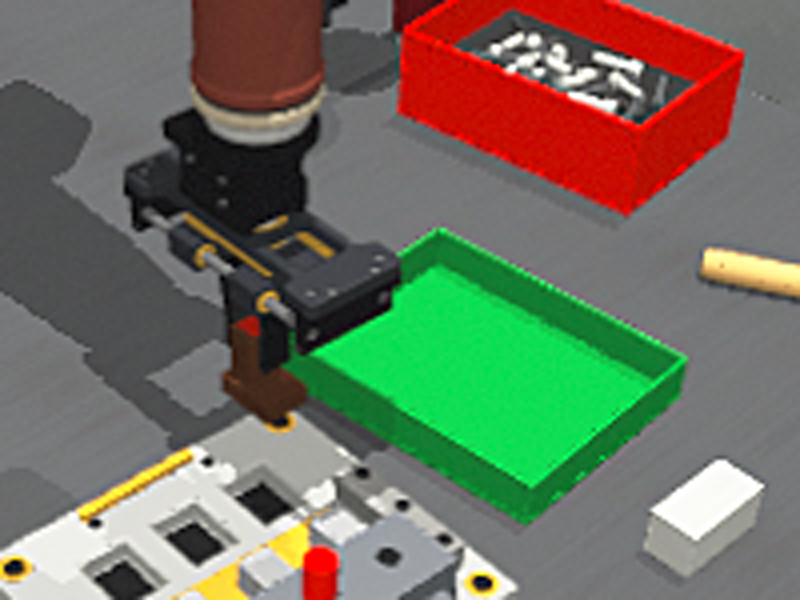

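Request:
{"api": "drive_tool", "payload": {
  "steps": [0,0,0.02,0,0,0,0.05,0,0,0,0.085,0,0,0,0.12,0,-0.009,0,0.155,0,-0.009,0.01,0.185,0,-0.009,0.03,0.21,0,-0.009,0.055,0.222,0,-0.009,0.08,0.227,0,-0.009,0.1,0.227,0]
}}

```text
t: 11.67
tool_pos: [0.4978, 0.3112, 0.0511]
orientation: [-0.706, 0.707, -0.022, 0.02]
wrist_force: [-0.5, -0.0, -3.3]
grip_width: 0.0237
```

Request:
{"api": "drive_tool", "payload": {
  "steps": [0,0.006,0,0,0,0.012,0,0,0,0.016,0,0,0,0.018,0,0,0,0.018,0,0,0,0.018,0,0]
}}

```text
t: 12.17
tool_pos: [0.5009, 0.3106, 0.0377]
orientation: [0.707, -0.706, 0.021, -0.023]
wrist_force: [0.0, 0.9, -3.7]
grip_width: 0.0235
```

Request:
{"api": "drive_tool", "payload": {
  "steps": [0,0.002,0,0,0,0.004,0,0,0,0.006,0,0,0,0.006,0,0,0,0.006,0,0]
}}

```text
t: 12.58
tool_pos: [0.5019, 0.311, 0.0356]
orientation: [0.707, -0.706, 0.021, -0.023]
wrist_force: [-9.1, -6.0, 23.7]
grip_width: 0.024
```

Request:
{"api": "drive_tool", "payload": {
  "steps": [0,0,0,0,0,0,0,0,0,0,0,0,0,0,0,0,0,-0.01,0,0,0,-0.03,0,0,0,-0.06,0,0,0,-0.1,0,0,0,-0.14,0,0,0,-0.16,0,0],
  "grip": 0.045
}}

```text
t: 13.42
tool_pos: [0.502, 0.3115, 0.1968]
orientation: [0.708, -0.706, 0.02, -0.024]
wrist_force: [1.6, 0.3, 0.4]
grip_width: 0.0447
```

```bash
python3 -c "
from h import *
f=grab_frame('top');g=grab_frame('scene');np.save('f1.npy',f,allow_pickle=True);np.save('g1.npy',g,allow_pickle=True)
crop(g,80,100,380,310,'pics/s5.png',2.6); crop(f,310,140,400,250,'pics/t5.png',6)
go(.48,-.26,.15,30)"
```

```text
t 13.52 pos [0.5031 0.312  0.1972] yaw -3.55 j6 0.48 F [ 0.7 -0.2 -0.2] w 0.0447 ydown [ 0.0096  0.0044 -0.9999]
shift [ 0.0119  0.0445 -0.5726] turn -0.5855 alt 2.5561
```

View pics/s5.png

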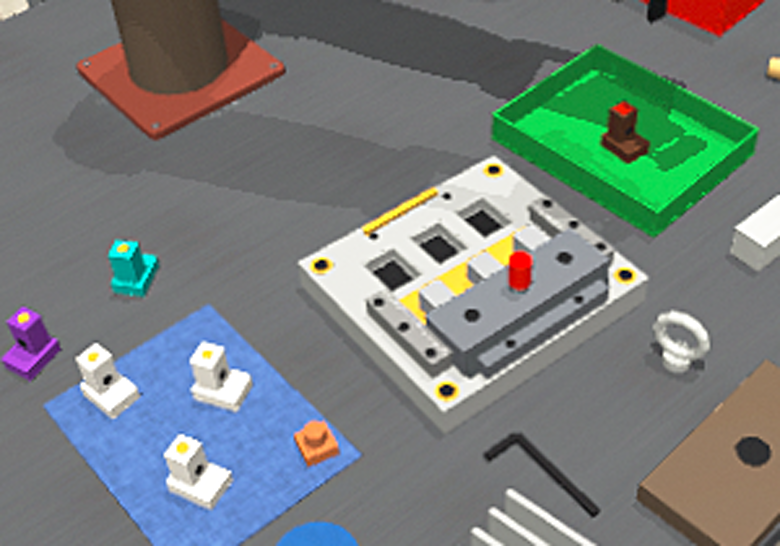

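View pics/t5.png

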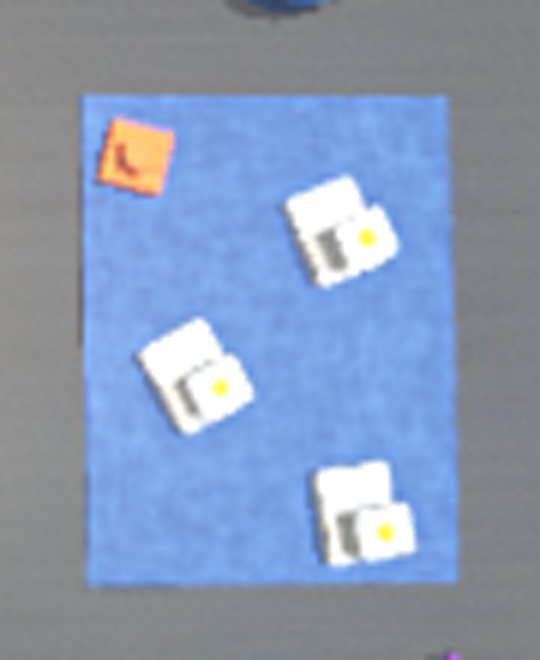

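Request:
{"api": "drive_tool", "payload": {
  "steps": [0,0,-0.02,0,0,0,-0.055,-0.05,0,0,-0.095,-0.12,0,0,-0.135,-0.2,0,0,-0.175,-0.28,0.003,0,-0.215,-0.36,0.005,0,-0.255,-0.44,0.007,0,-0.295,-0.52,0.008,0,-0.335,-0.58,0.008,0,-0.375,-0.5855]
}}

```text
t: 14.35
tool_pos: [0.4836, -0.0659, 0.1896]
orientation: [0.683, -0.682, -0.184, 0.185]
wrist_force: [0.3, 0.1, -0.1]
grip_width: 0.0453
```

```bash
python3 -c "
from h import *
go(.4795,-.2595,.11,30)"
```

```text
t 14.35 pos [ 0.4836 -0.0659  0.1896] yaw 30.19 j6 -0.82 F [ 0.3  0.1 -0.1] w 0.0453 ydown [-1.4e-03  5.0e-04 -1.0e+00]
shift [-0.1008  0.0795 -0.1653] turn 0.0033 alt -3.1383
```

Request:
{"api": "drive_tool", "payload": {
  "steps": [-0.02,0,-0.033,0,-0.04,0,-0.066,0,-0.06,0.01,-0.099,0,-0.08,0.025,-0.132,0,-0.095,0.045,-0.157,0,-0.101,0.065,-0.165,0,-0.101,0.08,-0.165,0,-0.101,0.08,-0.165,0,-0.101,0.08,-0.165,0]
}}

```text
t: 15.1
tool_pos: [0.4783, -0.2568, 0.1088]
orientation: [0.684, -0.682, -0.182, 0.184]
wrist_force: [-0.1, -0.3, 1.0]
grip_width: 0.0449
```

```bash
python3 -c "
from h import *
go(.4795,-.2595,.024,30)
g=grab_frame('scene'); crop(g,90,170,230,290,'pics/s6.png',5)"
```

```text
t 15.10 pos [ 0.4783 -0.2568  0.1088] yaw 29.96 j6 -1.16 F [-0.1 -0.3  1. ] w 0.0449 ydown [-0.0034  0.0027 -1.    ]
shift [-0.0002  0.0848 -0.0033] turn -0.0006 alt 3.1410
```

View pics/s6.png

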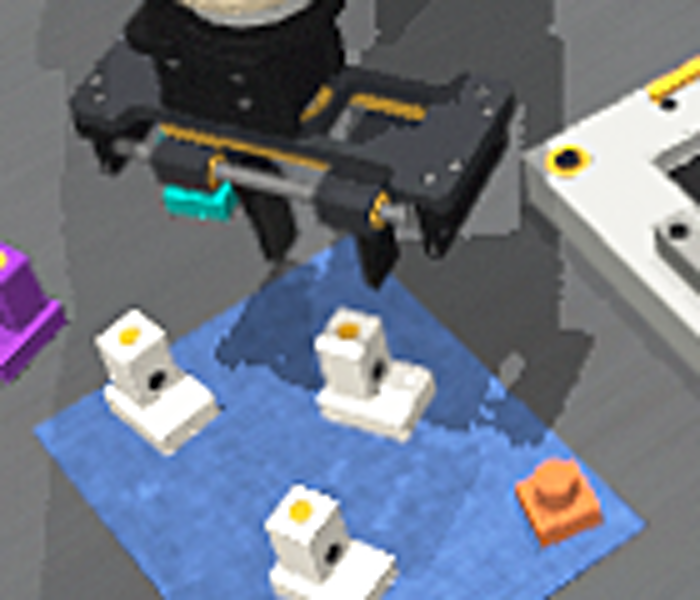

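```bash
python3 -c "
from h import *
g=np.load('g1.npy',allow_pickle=True).item()
for y in (15,20,25,30,35):
  c,s=np.cos(np.radians(y)),np.sin(np.radians(y))
  for z in (.018,.108):
    P=proj(g,[[.4795-.024*c,-.2595-.024*s,z],[.4795+.024*c,-.2595+.024*s,z]]);d=P[1]-P[0];print(y,z,d.round(2),np.degrees(np.arctan2(d[1],d[0])).round(1))
# foot model corners check in both views
f=np.load('f1.npy',allow_pickle=True).item()
for n,F,(u0,v0,u1,v1),k in (('a',g,(90,210,230,310),5),('b',f,(310,140,400,250),6)):
  im=cv2.resize(F['pixels'][v0:v1,u0:u1,::-1],None,fx=k,fy=k,interpolation=cv2.INTER_CUBIC)
  for (x,yy,yw) in ((.479,-.2597,30),(.5548,-.3370,25),(.4048,-.3440,7)):
    c,s=np.cos(np.radians(yw)),np.sin(np.radians(yw))
    for z,X0,X1,Y in ((.002,-16,32,18),(.018,-16,32,18),(.058,-12,12,13)):
      Q=np.array([[X0,-Y],[X1,-Y],[X1,Y],[X0,Y]])/1000
      W=np.array([[x+a*c-b*s,yy+a*s+b*c,z] for a,b in Q]); p=(proj(F,W)-[u0,v0]+.5)*k
      cv2.polylines(im,[p.astype(np.int32)],True,(0,0,255),1)
  cv2.imwrite('pics/m%s.png'%n,im)
"
```

```text
15 0.018 [14.06  8.02] 29.7
15 0.108 [14.76  8.09] 28.7
20 0.018 [15.08  6.9 ] 24.6
20 0.108 [15.86  6.95] 23.7
25 0.018 [15.99  5.73] 19.7
25 0.108 [16.84  5.76] 18.9
30 0.018 [16.77  4.52] 15.1
30 0.108 [17.69  4.52] 14.3
35 0.018 [17.43  3.27] 10.6
35 0.108 [18.41  3.26] 10.0
```

View pics/ma.png

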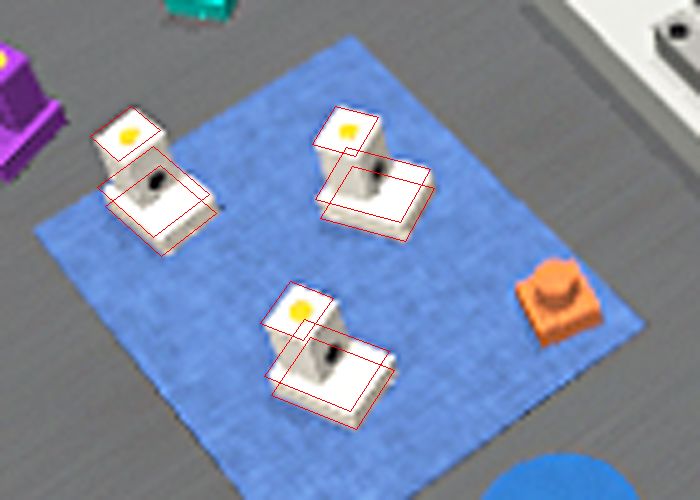

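View pics/mb.png

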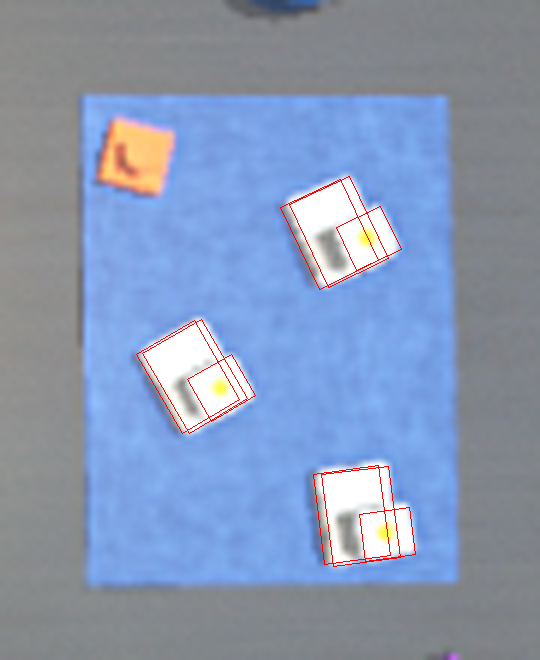

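Request:
{"api": "drive_tool", "payload": {
  "steps": [0,0.01,-0.003,0,0,0.02,-0.003,0,0,0.03,-0.003,0,0,0.04,-0.003,0,0,0.05,-0.003,0,0,0.06,-0.003,0,0,0.07,-0.003,0,0,0.078,-0.003,0,0,0.081,-0.003,0,0,0.081,-0.003,0]
}}

```text
t: 15.98
tool_pos: [0.4805, -0.2598, 0.0283]
orientation: [0.684, -0.682, -0.182, 0.183]
wrist_force: [0.2, 1.0, -0.1]
grip_width: 0.0451
```

Request:
{"api": "drive_tool", "payload": {
  "steps": [0,0,0,0,0,0,0,0,0,0,0,0,0,0,0,0,0,0,0,0,0,0,0,0,0,0,0,0],
  "grip": 0.005
}}

```text
t: 16.57
tool_pos: [0.4816, -0.2606, 0.0302]
orientation: [-0.683, 0.683, 0.183, -0.183]
wrist_force: [-0.2, -0.8, 3.6]
grip_width: 0.0239
```

Request:
{"api": "drive_tool", "payload": {
  "steps": [0,-0.01,0,0,0,-0.025,0,0,0,-0.045,0,0,0,-0.07,0,0,0,-0.09,0,0,0,-0.1,0,0,0,-0.1,0,0]
}}

```text
t: 17.15
tool_pos: [0.4825, -0.2611, 0.1322]
orientation: [-0.682, 0.684, 0.184, -0.182]
wrist_force: [1.8, -0.9, -4.0]
grip_width: 0.0237
```

```bash
python3 -c "
from h import *
go(.4881,-.0408,.13,-3.55)
"
```

```text
t 17.15 pos [ 0.4825 -0.2611  0.1322] yaw 30.00 j6 -1.16 F [ 1.8 -0.9 -4. ] w 0.0237 ydown [ 0.0036 -0.0025 -1.    ]
shift [0.115  0.0017 0.188 ] turn 0.5855 alt -2.5561
```

Request:
{"api": "drive_tool", "payload": {
  "steps": [0.01,0,0.015,0.04,0.025,0,0.04,0.11,0.042,0,0.068,0.19,0.06,0,0.097,0.28,0.077,0,0.126,0.37,0.092,0,0.152,0.46,0.105,0,0.172,0.53,0.112,0,0.183,0.575,0.115,0,0.188,0.5855,0.115,0,0.188,0.5855]
}}

```text
t: 17.98
tool_pos: [0.4857, -0.0386, 0.128]
orientation: [0.707, -0.707, 0.022, -0.02]
wrist_force: [1.0, -0.6, -3.8]
grip_width: 0.0237
```

```bash
python3 -c "
from h import *
go(.4881,-.0408,.13,-3.55)
g=grab_frame('scene'); crop(g,150,130,310,250,'pics/s7.png',5)
go(.4881,-.0408,.07,-3.55)
f=grab_frame('top'); crop(f,200,130,310,230,'pics/t7.png',5)
"
```

```text
t 17.98 pos [ 0.4857 -0.0386  0.128 ] yaw -3.40 j6 -0.18 F [ 1.  -0.6 -3.8] w 0.0237 ydown [-2.6e-03  8.0e-04 -1.0e+00]
shift [ 0.0025 -0.002  -0.002 ] turn 0.0026 alt -3.1390
t 18.03 pos [ 0.486  -0.0397  0.1284] yaw -3.41 j6 -0.18 F [-1.1 -0.5 -3.6] w 0.0237 ydown [-0.002  0.    -1.   ]
shift [ 0.0022  0.0584 -0.001 ] turn 0.0025 alt -3.1391
```

View pics/s7.png

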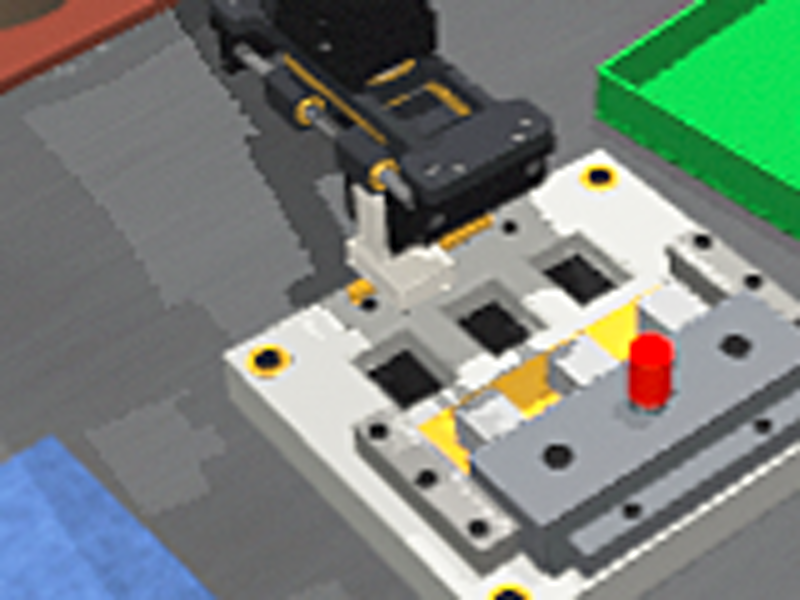

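Request:
{"api": "drive_tool", "payload": {
  "steps": [0.0005,0.01,-0.001,0,0.001,0.02,-0.001,0,0.001,0.03,-0.001,0,0.001,0.04,-0.001,0,0.001,0.048,-0.001,0,0.001,0.053,-0.001,0,0.001,0.056,-0.001,0,0.001,0.056,-0.001,0,0.001,0.056,-0.001,0]
}}

```text
t: 18.83
tool_pos: [0.4879, -0.041, 0.0736]
orientation: [-0.707, 0.707, -0.022, 0.022]
wrist_force: [-0.2, 0.2, -4.1]
grip_width: 0.0237
```

```bash
python3 -c "
from h import *
go(.4881,-.0408,.0465,-3.55)
g=grab_frame('scene'); crop(g,180,160,260,230,'pics/s8.png',8)
"
```

```text
t 18.83 pos [ 0.4879 -0.041   0.0736] yaw -3.55 j6 -0.18 F [-0.2  0.2 -4.1] w 0.0237 ydown [ 2.e-04 -0.e+00 -1.e+00]
shift [0.0001 0.0271 0.0002] turn 0.0001 alt -3.1415
```

View pics/s8.png

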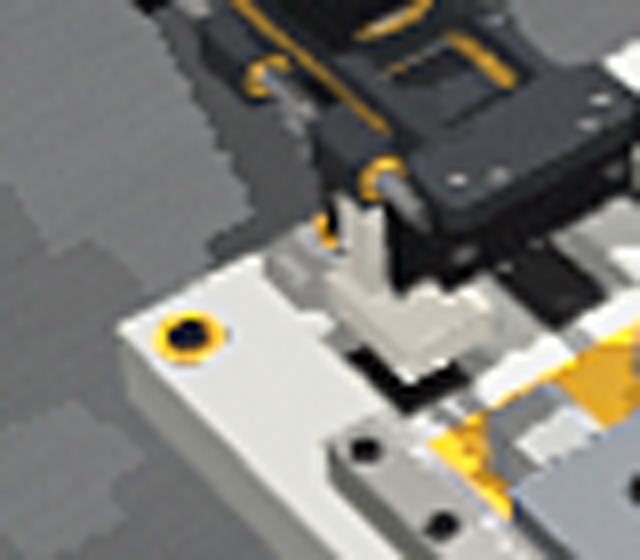

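Centred over pocket 2. Lower gently.

Request:
{"api": "drive_tool", "payload": {
  "steps": [0,0.004,0,0,0,0.008,0,0,0,0.011,0,0,0,0.014,0,0,0,0.016,0,0,0,0.018,0,0,0,0.018,0,0]
}}

```text
t: 19.47
tool_pos: [0.4885, -0.0443, 0.059]
orientation: [-0.705, 0.709, -0.021, 0.022]
wrist_force: [-13.5, -10.9, 23.3]
grip_width: 0.0242
```

Request:
{"api": "drive_tool", "payload": {
  "steps": [0,0.002,0,0,0,0.004,0,0,0,0.006,0,0,0,0.008,0,0,0,0.008,0,0]
}}

```text
t: 19.88
tool_pos: [0.4886, -0.0454, 0.0509]
orientation: [-0.704, 0.709, -0.021, 0.022]
wrist_force: [-13.6, -15.4, 23.0]
grip_width: 0.0235
```

Request:
{"api": "drive_tool", "payload": {
  "steps": [-0.001,0,-0.002,0,-0.002,0,-0.004,0,-0.003,0,-0.005,0,-0.003,0,-0.005,0,-0.003,0,-0.005,0]
}}

```text
t: 20.3
tool_pos: [0.4877, -0.0469, 0.0502]
orientation: [-0.706, 0.707, -0.02, 0.024]
wrist_force: [0.5, -2.1, 8.0]
grip_width: 0.024
```

Request:
{"api": "drive_tool", "payload": {
  "steps": [0,0.001,-0.001,0,0,0.002,-0.001,0,0,0.003,-0.001,0,0,0.004,-0.001,0,0,0.004,-0.001,0]
}}

```text
t: 20.72
tool_pos: [0.4877, -0.0489, 0.047]
orientation: [-0.705, 0.708, -0.02, 0.024]
wrist_force: [-4.1, -5.9, 15.3]
grip_width: 0.0235
```

```bash
python3 -c "
from h import *
go(.4881,-.0408,.0465,-3.55)
g=grab_frame('scene'); crop(g,180,160,260,230,'pics/s9.png',8)
"
```

```text
t 20.72 pos [ 0.4877 -0.0489  0.047 ] yaw -3.53 j6 -0.20 F [-4.1 -5.9 15.3] w 0.0235 ydown [ 0.0062 -0.0039 -1.    ]
shift [-0.0001  0.0005  0.0081] turn 0.0004 alt -3.1412
```

View pics/s9.png

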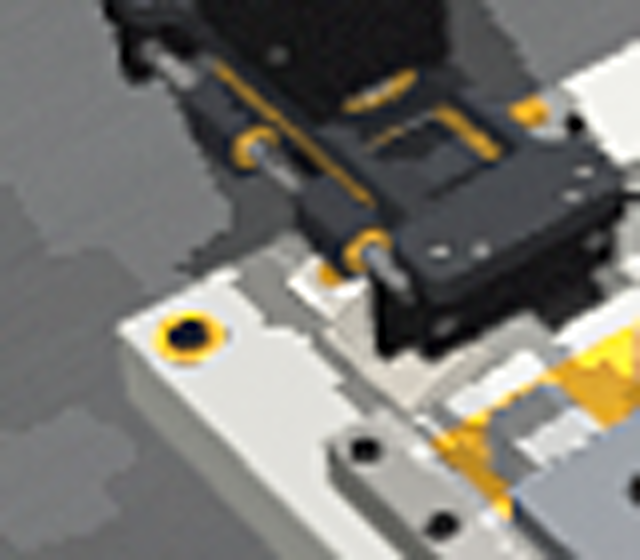

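Request:
{"api": "drive_tool", "payload": {
  "steps": [0,0,0,0,0,0,0,0,0,0,0,0,0,0,0,0,0,-0.005,0.001,0,0,-0.02,0.001,0,0,-0.05,0.001,0,0,-0.09,0.001,0,0,-0.12,0,0,0,-0.14,0,0],
  "grip": 0.045
}}

```text
t: 21.6
tool_pos: [0.486, -0.0469, 0.1874]
orientation: [-0.707, 0.707, -0.02, 0.024]
wrist_force: [0.9, -0.4, -0.3]
grip_width: 0.045
```

```bash
python3 -c "
from h import *
go(.4881,-.0408,.0465,-3.55)
g=grab_frame('scene'); crop(g,180,140,280,230,'pics/s10.png',7)
f=grab_frame('top'); crop(f,200,130,310,230,'pics/t10.png',6)
"
```

```text
t 21.60 pos [ 0.486  -0.0469  0.1874] yaw -3.54 j6 -0.20 F [ 0.9 -0.4 -0.3] w 0.0450 ydown [ 5.e-03 -8.e-04 -1.e+00]
shift [0.001  0.1409 0.0063] turn 0.0002 alt -3.1414
```

View pics/s10.png

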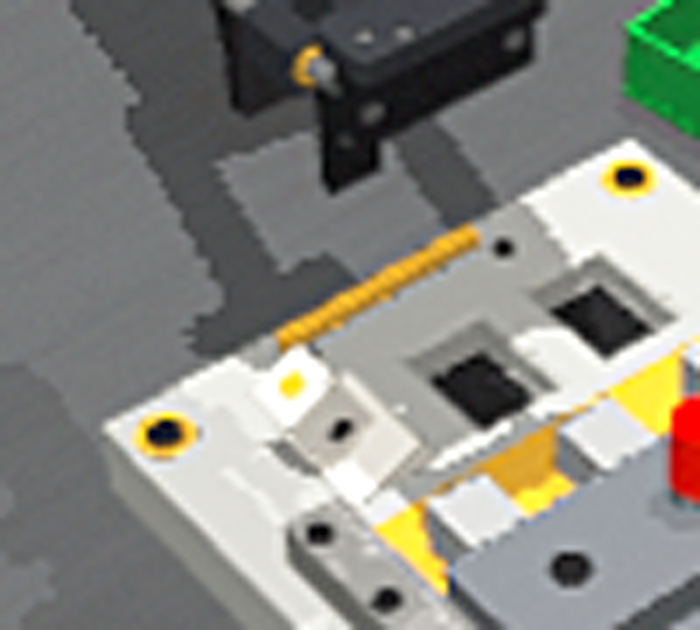

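View pics/t10.png

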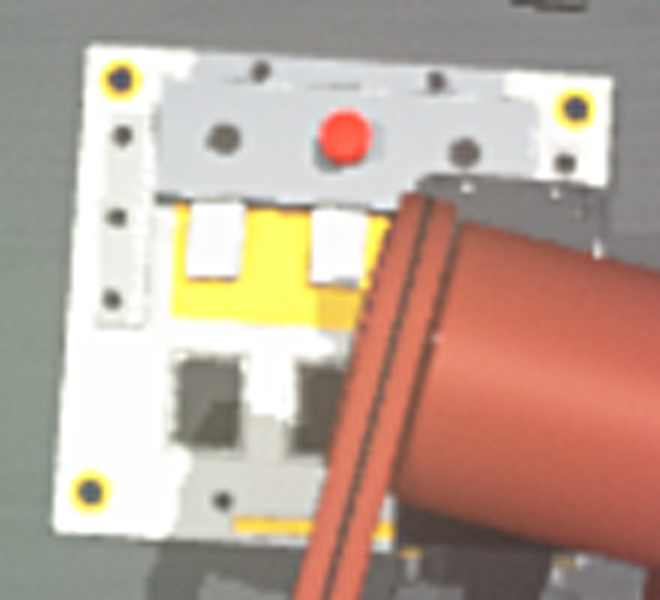

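```bash
python3 -c "
from h import *
g=grab_frame('scene')
hsv=cv2.cvtColor(g['pixels'],cv2.COLOR_RGB2HSV);m=cv2.inRange(hsv,(18,110,110),(34,255,255))
n,l,st,c=cv2.connectedComponentsWithStats(m)
for i in range(1,n):
  if 210<c[i][0]<235 and 185<c[i][1]<205: print(c[i],st[i]); print([onplane(g,[c[i]],z)[0] for z in (.072,.076,.08)])
go(.4881,-.0440,.1,-93.55)
"
```

```text
[221.125 194.5  ] [220 193   3   4   8]
[array([ 0.48453861, -0.06188182,  0.072     ]), array([ 0.48780501, -0.06416255,  0.076     ]), array([ 0.4910714 , -0.06644327,  0.08      ])]
t 21.75 pos [ 0.486  -0.0469  0.1857] yaw -3.54 j6 -0.20 F [ 0.2 -0.  -0.5] w 0.0448 ydown [ 4.8e-03 -9.0e-04 -1.0e+00]
shift [0.0015 0.0857 0.0031] turn -1.5706 alt 1.5710
```

Request:
{"api": "drive_tool", "payload": {
  "steps": [0,0,0,0.12,0,0,0,0.24,0,0,-0.002,0.36,0,0,-0.004,0.48,0,0,-0.005,0.6,0,0,-0.006,0.72,0.001,0,-0.007,0.84,0.001,0,-0.007,0.96,0.001,0,-0.007,1.08,0.001,0,-0.007,1.2],
  "grip": 0.06
}}

```text
t: 22.58
tool_pos: [0.4838, -0.0533, 0.1812]
orientation: [-0.569, 0.57, -0.42, 0.418]
wrist_force: [0.2, 0.2, 0.2]
grip_width: 0.0603
```

Request:
{"api": "drive_tool", "payload": {
  "steps": [0,0.02,0,0.12,0,0.04,0,0.24,0,0.06,0,0.35,0,0.075,0,0.37,0,0.08,0,0.37,0,0.08,0,0.37,0,0.08,0,0.37]
}}

```text
t: 23.17
tool_pos: [0.4845, -0.0536, 0.1029]
orientation: [0.484, -0.485, 0.515, -0.514]
wrist_force: [0.6, 0.2, -0.3]
grip_width: 0.0601
```

```bash
python3 -c "
from h import *
go(.4875,-.0545,.054,-93.55)
g=grab_frame('scene'); crop(g,180,140,280,230,'pics/s11.png',7)
"
```

```text
t 23.17 pos [ 0.4845 -0.0536  0.1029] yaw -93.45 j6 1.36 F [ 0.6  0.2 -0.3] w 0.0601 ydown [-1.5e-03  6.0e-04 -1.0e+00]
shift [0.0007 0.0489 0.0031] turn 0.0018 alt -3.1398
```

View pics/s11.png

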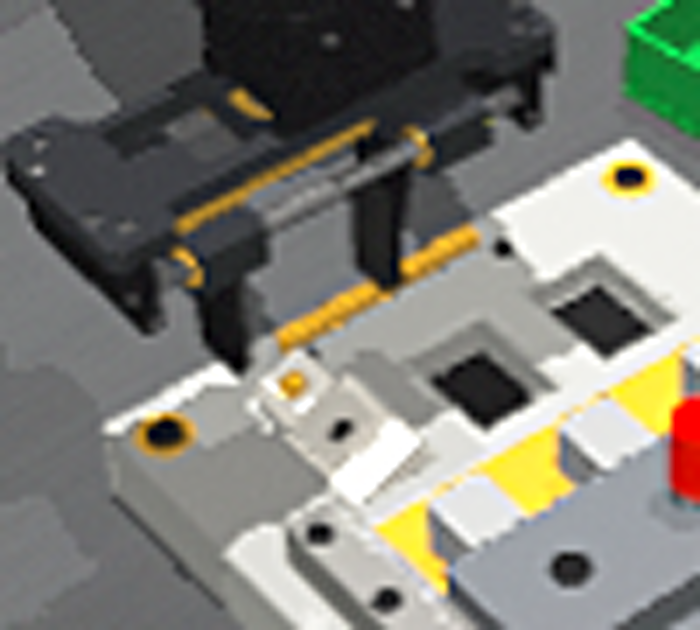

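Request:
{"api": "drive_tool", "payload": {
  "steps": [-0.01,-0.03,0,0,-0.03,-0.06,0,0,-0.07,-0.07,0,0,-0.11,-0.07,0,0,-0.15,-0.07,0,0,-0.19,-0.07,0,0,-0.23,-0.07,0,0,-0.26,-0.07,0,0,-0.29,-0.07,0,0,-0.3,-0.07,0,0]
}}

```text
t: 24.05
tool_pos: [0.5037, 0.2497, 0.1752]
orientation: [-0.487, 0.484, -0.514, 0.514]
wrist_force: [-1.3, -0.7, -0.2]
grip_width: 0.0601
```

```bash
python3 -c "
from h import *
g=grab_frame('scene'); crop(g,180,140,280,230,'pics/s12.png',7)
f=grab_frame('top'); crop(f,200,130,310,230,'pics/t12.png',7)
np.save('f2.npy',f,allow_pickle=True);np.save('g2.npy',g,allow_pickle=True)
"
```

```text
(no output)
```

View pics/s12.png

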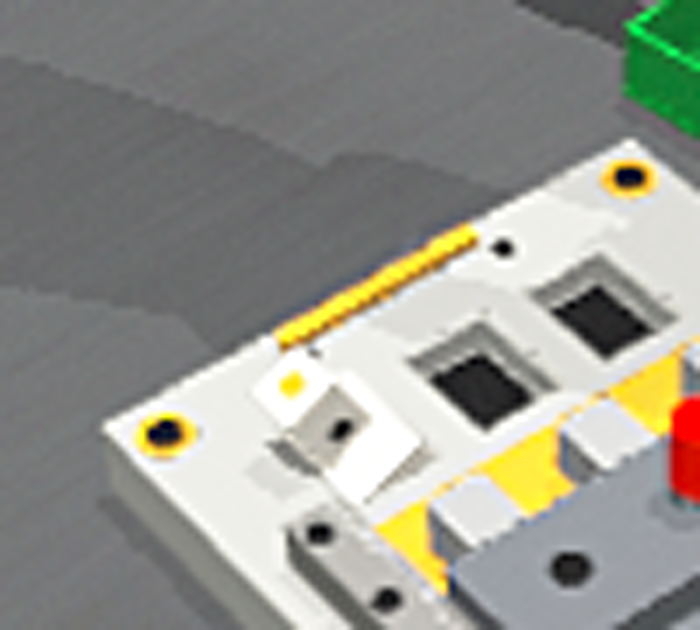

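View pics/t12.png

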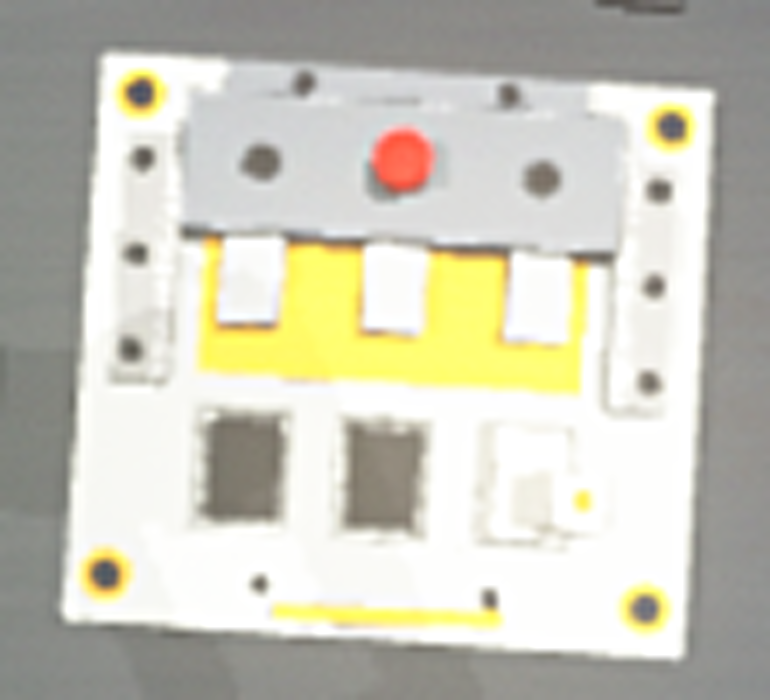

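```bash
python3 -c "
from h import *
f=np.load('f2.npy',allow_pickle=True).item();g=np.load('g2.npy',allow_pickle=True).item()
hsv=cv2.cvtColor(f['pixels'],cv2.COLOR_RGB2HSV);m=cv2.inRange(hsv,(18,90,110),(34,255,255))
n,l,st,c=cv2.connectedComponentsWithStats(m)
for i in range(1,n):
  if 275<c[i][0]<290 and 190<c[i][1]<210: print(c[i],st[i]); print(tri(f,c[i],g,(221.3,194.5)))
# pocket corners predicted overlay
k=7;u0,v0=200,130
im=cv2.resize(f['pixels'][130:230,200:310,::-1],None,fx=k,fy=k,interpolation=cv2.INTER_CUBIC)
ex=np.array([.9981,-.0619]);ey=np.array([.0619,.9981]);p1=np.array([.5552,.0165])-.063*ex
for j in (1,0,-1):
  P=p1+.062*j*ey; print(P)
  Q=[np.r_[P+(8+a*25.2)/1000*ex+b*.0192*ey,.036] for a,b in((-1,-1),(1,-1),(1,1),(-1,1))]
  Q=(proj(f,Q)-[u0,v0]+.5)*k; cv2.polylines(im,[Q.astype(np.int32)],True,(0,0,255),1)
cv2.imwrite('pics/t13.png',im)
"
```

```text
[282.75 201.  ] [282 200   2   3   4]
(array([ 0.48793934, -0.06444401,  0.0762616 ]), np.float64(0.001229910447289671))
[0.4961575 0.0822819]
[0.4923197 0.0203997]
[ 0.4884819 -0.0414825]
```

View pics/t13.png

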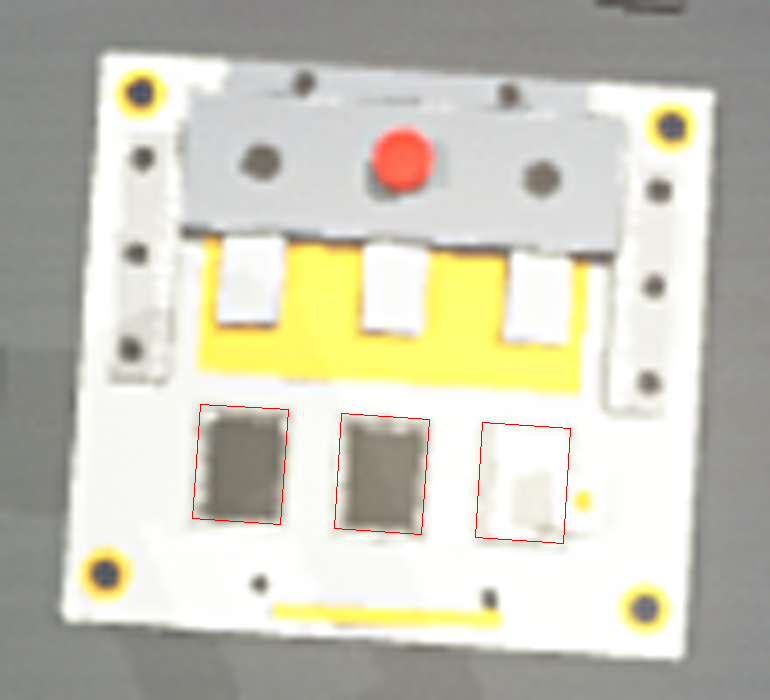

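```bash
python3 -c "
from h import *
go(.4882,-.0545,.11,-93.55)"
```

```text
t 24.15 pos [0.5036 0.2474 0.1746] yaw -93.31 j6 1.94 F [-0.2 -0.8 -1. ] w 0.0602 ydown [ 1.7e-03  6.0e-04 -1.0e+00]
shift [0.3023 0.0644 0.0019] turn 0.0043 alt -3.1373
```

Request:
{"api": "drive_tool", "payload": {
  "steps": [0.02,0,0,0,0.055,0,0,0,0.095,0,0,0,0.135,0,0,0,0.175,0,0,0,0.215,0,0,0,0.25,0,0.001,0.004,0.28,0.02,0.002,0.004,0.297,0.04,0.002,0.004,0.3023,0.06,0.002,0.004]
}}

```text
t: 24.98
tool_pos: [0.4867, -0.061, 0.1141]
orientation: [-0.482, 0.482, -0.516, 0.518]
wrist_force: [0.3, -0.2, 0.1]
grip_width: 0.0598
```

Request:
{"api": "drive_tool", "payload": {
  "steps": [0,0.01,0,0,0,0.02,0,0,0,0.03,0,0,0,0.04,0,0,0,0.045,0,0,0,0.045,0,0,0,0.045,0,0]
}}

```text
t: 25.57
tool_pos: [0.4869, -0.0558, 0.0686]
orientation: [0.484, -0.484, 0.516, -0.516]
wrist_force: [0.6, 0.2, -0.3]
grip_width: 0.0601
```

```bash
python3 -c "
from h import *
go(.4882,-.0545,.054,-93.55)
g=grab_frame('scene'); crop(g,180,140,280,230,'pics/s14.png',7)"
```

```text
t 25.57 pos [ 0.4869 -0.0558  0.0686] yaw -93.67 j6 1.36 F [ 0.6  0.2 -0.3] w 0.0601 ydown [-2.e-04  1.e-04 -1.e+00]
shift [-0.0014  0.0146  0.0012] turn -0.0022 alt 3.1394
```

View pics/s14.png

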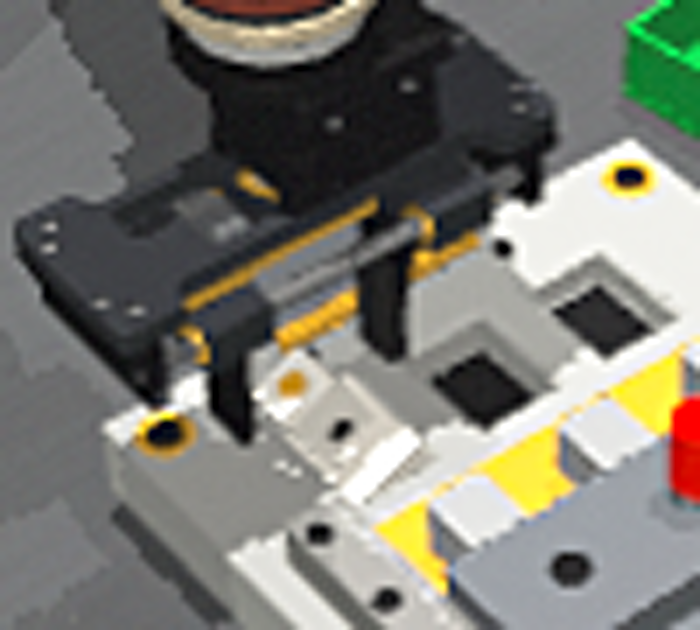

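Request:
{"api": "drive_tool", "payload": {
  "steps": [-0.001,0.004,0.001,0,-0.001,0.008,0.001,0,-0.001,0.012,0.001,0,-0.001,0.014,0.001,0,-0.001,0.014,0.001,0,-0.001,0.014,0.001,0]
}}

```text
t: 26.12
tool_pos: [0.4877, -0.0553, 0.0543]
orientation: [0.483, -0.484, 0.516, -0.516]
wrist_force: [-0.2, 0.3, -0.0]
grip_width: 0.0599
```

Request:
{"api": "drive_tool", "payload": {
  "steps": [0,0,0,0,0,0,0,0,0,0,0,0,0,0,0,0,0,0,0,0,0,0,0,0,0,0,0,0,0,0,0,0],
  "grip": 0.015
}}

```text
t: 26.78
tool_pos: [0.4882, -0.0569, 0.0552]
orientation: [-0.483, 0.484, -0.515, 0.517]
wrist_force: [-2.4, -7.1, 3.1]
grip_width: 0.0352
```

```bash
python3 -c "
from h import *
go(.4882,-.0545,.054,-93.55)
g=grab_frame('scene'); crop(g,180,140,280,230,'pics/s15.png',7)"
```

```text
t 26.78 pos [ 0.4882 -0.0569  0.0552] yaw -93.73 j6 1.36 F [-2.4 -7.1  3.1] w 0.0352 ydown [ 5.0e-04 -2.5e-03 -1.0e+00]
shift [-0.0024  0.0012 -0.0001] turn -0.0032 alt 3.1384
```

View pics/s15.png

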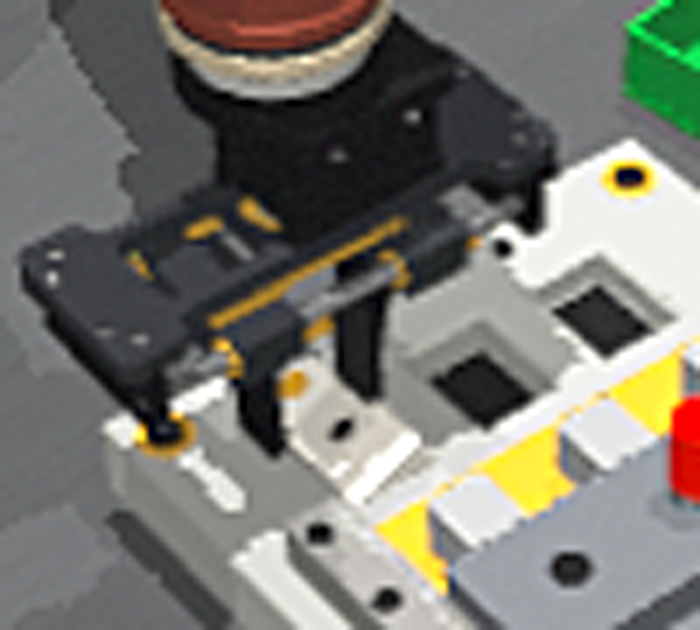

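Request:
{"api": "drive_tool", "payload": {
  "steps": [0,-0.002,0,0,-0.001,-0.004,0,0,-0.002,-0.006,0,0,-0.003,-0.008,0,0,-0.004,-0.01,0,0,-0.006,-0.012,0,0,-0.008,-0.012,0,0,-0.008,-0.012,0,0]
}}

```text
t: 27.5
tool_pos: [0.4882, -0.0471, 0.0664]
orientation: [0.483, -0.484, 0.516, -0.516]
wrist_force: [0.4, 0.0, -4.2]
grip_width: 0.0273
```

```bash
python3 -c "
from h import *
go(.4882,-.0545,.054,-93.55)
g=grab_frame('scene'); crop(g,180,140,280,230,'pics/s16.png',7)"
```

```text
t 27.50 pos [ 0.4882 -0.0471  0.0664] yaw -93.70 j6 1.38 F [ 0.4  0.  -4.2] w 0.0273 ydown [-5.e-04 -3.e-04 -1.e+00]
shift [0.0074 0.0124 0.0005] turn -0.0027 alt 3.1389
```

View pics/s16.png

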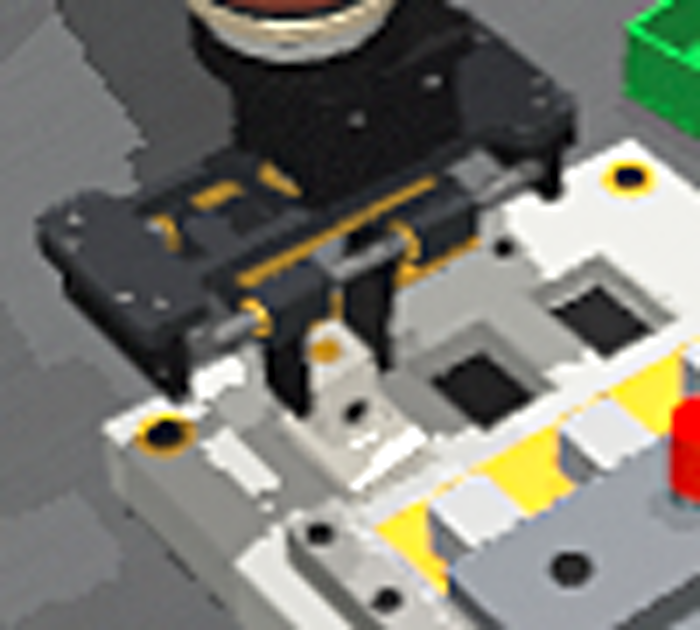

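Request:
{"api": "drive_tool", "payload": {
  "steps": [-0.001,-0.004,0,0,-0.002,-0.008,0,0,-0.003,-0.014,0,0,-0.004,-0.02,0,0,-0.004,-0.025,0,0,-0.004,-0.025,0,0,-0.004,-0.025,0,0],
  "grip": 0.005
}}

```text
t: 28.13
tool_pos: [0.4892, -0.0435, 0.0923]
orientation: [-0.484, 0.483, -0.516, 0.516]
wrist_force: [0.1, -0.3, -3.8]
grip_width: 0.0267
```

```bash
python3 -c "
from h import *
go(.4882,-.043,.054,-93.55)
g=grab_frame('scene'); crop(g,180,140,280,230,'pics/s17.png',7)
np.save('g3.npy',g,allow_pickle=True)"
```

```text
t 28.13 pos [ 0.4892 -0.0435  0.0923] yaw -93.73 j6 1.39 F [ 0.1 -0.3 -3.8] w 0.0267 ydown [ 1.4e-03 -3.0e-04 -1.0e+00]
shift [-0.0004  0.0382 -0.0011] turn -0.0032 alt 3.1384
```

View pics/s17.png

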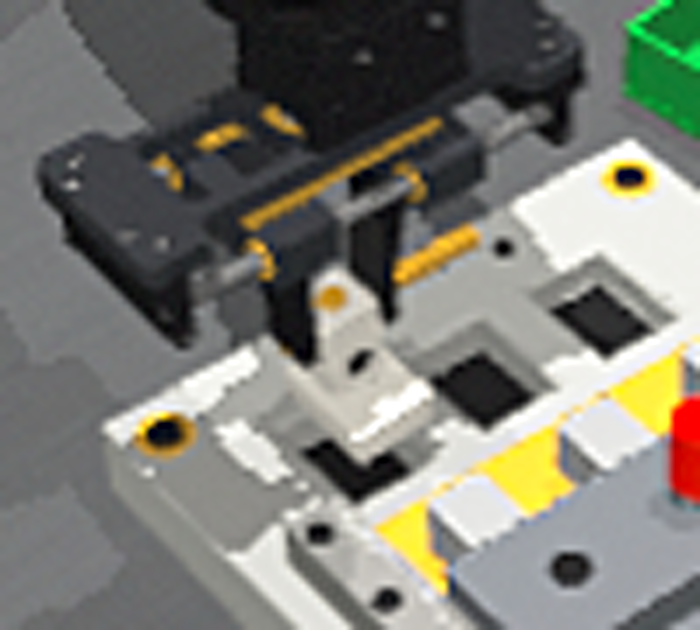

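```bash
python3 -c "
from h import *
g=np.load('g3.npy',allow_pickle=True).item()
for z in (.105,.108,.111,.114,.118): print(onplane(g,[(227.2,182.3)],z)[0])
print((proj(g,[[.489,-.0435,.0923-.02],[.489,-.0435,.0923+.02]])))
"
```

```text
[ 0.48729164 -0.04065872  0.105     ]
[ 0.48983275 -0.04252039  0.108     ]
[ 0.49237386 -0.04438205  0.111     ]
[ 0.49491497 -0.04624372  0.114     ]
[ 0.49830312 -0.04872594  0.118     ]
[[227.51418481 191.9595904 ]
 [226.60944078 181.12515039]]
```

Request:
{"api": "drive_tool", "payload": {
  "steps": [0,0.005,-0.001,0.003,-0.001,0.01,-0.001,0.003,-0.001,0.015,-0.001,0.003,-0.001,0.018,-0.001,0.003,-0.001,0.02,-0.001,0.003,-0.001,0.022,-0.001,0.003,-0.001,0.022,-0.001,0.003]
}}

```text
t: 28.77
tool_pos: [0.4885, -0.0433, 0.0725]
orientation: [-0.482, 0.483, -0.516, 0.517]
wrist_force: [-12.2, -1.4, 23.7]
grip_width: 0.0266
```

Request:
{"api": "drive_tool", "payload": {
  "steps": [0,0.002,0,0,0,0.004,0,0,0,0.006,0,0,0,0.006,0,0]
}}

```text
t: 29.1
tool_pos: [0.4896, -0.0468, 0.069]
orientation: [-0.482, 0.484, -0.514, 0.519]
wrist_force: [-18.0, -13.5, 38.7]
grip_width: 0.0281
```

Request:
{"api": "drive_tool", "payload": {
  "steps": [0.001,-0.004,-0.001,0,0.002,-0.008,-0.001,0,0.002,-0.01,-0.001,0,0.002,-0.01,-0.001,0]
}}

```text
t: 29.43
tool_pos: [0.487, -0.0442, 0.0734]
orientation: [-0.483, 0.482, -0.517, 0.517]
wrist_force: [2.1, -1.2, -2.5]
grip_width: 0.0274
```

```bash
python3 -c "
from h import *
go(.4882,-.043,.054,-93.55)
g=grab_frame('scene'); crop(g,190,160,260,220,'pics/s18.png',11)
np.save('g3.npy',g,allow_pickle=True)"
```

```text
t 29.43 pos [ 0.487  -0.0442  0.0734] yaw -93.91 j6 1.39 F [ 2.1 -1.2 -2.5] w 0.0274 ydown [ 9.e-04  0.e+00 -1.e+00]
shift [-0.0013  0.0194  0.0011] turn -0.0063 alt 3.1353
```

View pics/s18.png

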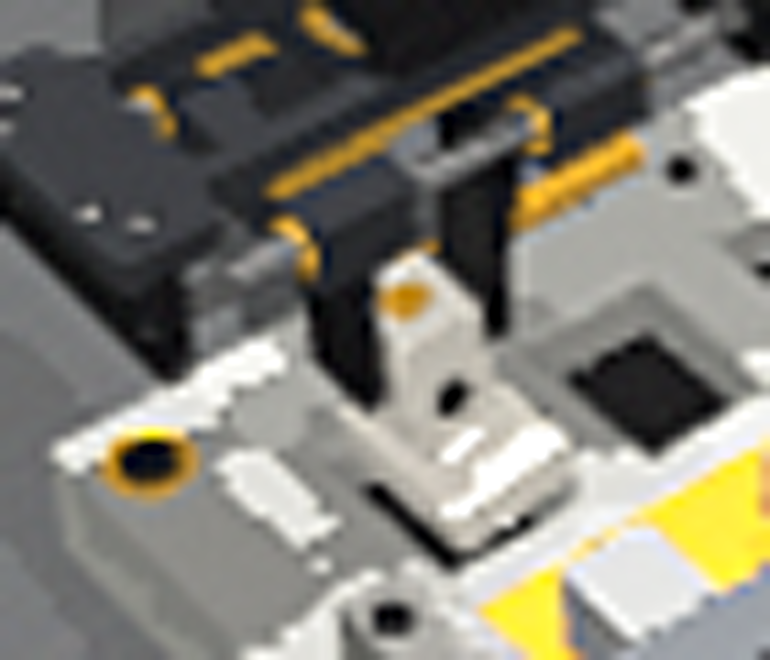

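Request:
{"api": "drive_tool", "payload": {
  "steps": [0.001,-0.002,0,0.003,0.002,-0.002,0,0.006,0.003,-0.002,0,0.006,0.0035,-0.002,0,0.006,0.0035,0,0,0.006,0.0035,0.002,0,0.006,0.0035,0.004,0,0.006,0.0035,0.004,0,0.006]
}}

```text
t: 30.15
tool_pos: [0.4864, -0.0479, 0.0692]
orientation: [-0.481, 0.481, -0.518, 0.518]
wrist_force: [2.6, 0.4, -3.5]
grip_width: 0.0273
```

Request:
{"api": "drive_tool", "payload": {
  "steps": [0,0.002,0,0,0,0.004,0,0,0,0.006,0,0,0,0.006,0,0]
}}

```text
t: 30.48
tool_pos: [0.4863, -0.0477, 0.0631]
orientation: [0.481, -0.481, 0.518, -0.518]
wrist_force: [2.4, -0.5, -4.9]
grip_width: 0.0274
```

Request:
{"api": "drive_tool", "payload": {
  "steps": [0,0.001,0,0,0,0.002,0,0,0,0.003,0,0,0,0.004,0,0,0,0.004,0,0]
}}

```text
t: 30.9
tool_pos: [0.4864, -0.0476, 0.0594]
orientation: [0.481, -0.481, 0.518, -0.518]
wrist_force: [4.1, 0.3, -3.4]
grip_width: 0.0273
```

Request:
{"api": "drive_tool", "payload": {
  "steps": [0,0.001,0,0,0,0.002,0,0,0,0.002,0,0]
}}

```text
t: 31.15
tool_pos: [0.4863, -0.0471, 0.0582]
orientation: [0.481, -0.481, 0.519, -0.518]
wrist_force: [-0.4, 3.4, 5.9]
grip_width: 0.0268
```

Request:
{"api": "drive_tool", "payload": {
  "steps": [0,0,0,0,0,0,0,0,0,0,0,0,0,-0.005,0,0,0,-0.02,0,0,0,-0.05,0,0,0,-0.08,0,0,-0.04,-0.1,0,0,-0.08,-0.11,0,0,-0.12,-0.11,0,0],
  "grip": 0.045
}}

```text
t: 31.98
tool_pos: [0.4973, 0.0713, 0.1715]
orientation: [-0.482, 0.479, -0.517, 0.521]
wrist_force: [1.1, 0.4, 0.0]
grip_width: 0.0453
```

Request:
{"api": "drive_tool", "payload": {
  "steps": [-0.04,0,0,0,-0.08,0,0,0,-0.12,0,0,0,-0.16,0,0,0,-0.18,0,0,0]
}}

```text
t: 32.4
tool_pos: [0.5082, 0.2544, 0.1679]
orientation: [0.482, -0.481, 0.518, -0.517]
wrist_force: [0.1, 0.0, 0.4]
grip_width: 0.0451
```

```bash
python3 -c "
from h import *
g=grab_frame('scene'); crop(g,180,140,280,230,'pics/s19.png',7)
f=grab_frame('top'); crop(f,200,130,310,230,'pics/t19.png',7)
np.save('f4.npy',f,allow_pickle=True);np.save('g4.npy',g,allow_pickle=True)
for nm,F,b in (('top',f,(265,300,185,215)),('scene',g,(210,240,170,205))):
  hsv=cv2.cvtColor(F['pixels'],cv2.COLOR_RGB2HSV);m=cv2.inRange(hsv,(18,90,110),(34,255,255))
  n,l,st,c=cv2.connectedComponentsWithStats(m)
  for i in range(1,n):
    if b[0]<c[i][0]<b[1] and b[2]<c[i][1]<b[3]: print(nm,c[i],st[i],onplane(F,[c[i]],.0745))
"
```

```text
top [274.5 201.5] [274 201   2   2   4] [[ 0.48607929 -0.04061817  0.0745    ]]
scene [232.73267327 180.94059406] [219 172  29  19 101] [[ 0.46763318 -0.00722147  0.0745    ]]
scene [228.         190.28571429] [227 189   3   3   7] [[ 0.4867831  -0.03981743  0.0745    ]]
```

View pics/s19.png

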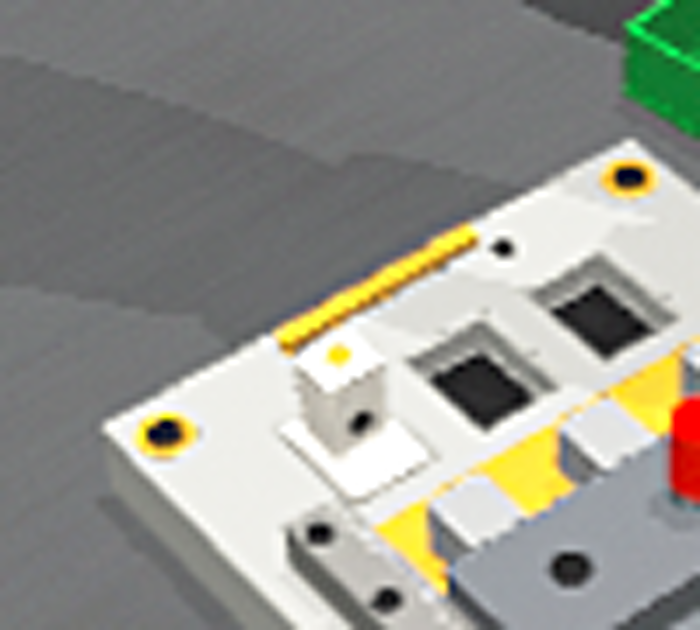

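View pics/t19.png

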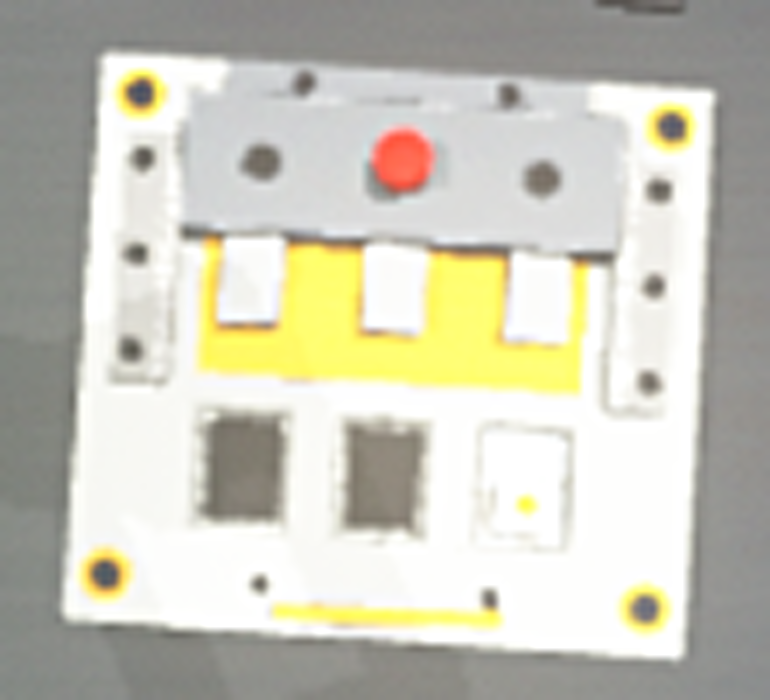

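```bash
cat >> h.py <<'E'
def wc(F,u,v,r=5,it=3):
    im=F["pixels"].astype(float); 
    for _ in range(it):
        uu,vv=np.meshgrid(np.arange(im.shape[1]),np.arange(im.shape[0]))
        k=((uu-u)**2+(vv-v)**2<=r*r); w=(im[...,:2].min(2)-im[...,2]); w=np.clip(w-25,0,None)*k
        u,v=(w*uu).sum()/w.sum(),(w*vv).sum()/w.sum()
    return u,v
E
python3 - <<'E'
from h import *
np.set_printoptions(precision=4,suppress=True)
f=np.load('f4.npy',allow_pickle=True).item();g=np.load('g4.npy',allow_pickle=True).item()
D=dict(seated=((274.5,201.5),(228,190.3),.0745,4),n0=((371.2,179.7),(149.5,271.7),.058,4),n2=((374,229),(115.2,236.9),.058,4),
TL=((219.7,143),(319.9,205.6),.036,6),TR=((295.4,147.4),(251.5,250.2),.036,6),BL=((214.4,211.4),(269.5,165.2),.036,6),BR=((291.3,216.5),(203.1,201.7),.036,6))
for k,(a,b,z,r) in D.items():
    a=wc(f,*a,r);b=wc(g,*b,r); p,e=tri(f,a,g,b)
    print(k,np.round(a,2),np.round(b,2),p,round(e,4),onplane(f,[a],z)[0][:2],onplane(g,[b],z)[0][:2])
E
```

```text
seated [274.77 201.63] [227.87 190.26] [ 0.4862 -0.0408  0.0748] 0.0016 [ 0.4857 -0.0414] [ 0.4865 -0.04  ]
 ** On entry to DLASCL parameter number  4 had an illegal value
 ** On entry to DLASCL parameter number  4 had an illegal value
 ** On entry to DLASCL parameter number  4 had an illegal value
 ** On entry to DLASCL parameter number  4 had an illegal value
 ** On entry to DLASCL parameter number  5 had an illegal value
 ** On entry to DLASCL parameter number  4 had an illegal valueh.py:32: RuntimeWarning: invalid value encountered in scalar divide
  u,v=(w*uu).sum()/w.sum(),(w*vv).sum()/w.sum()
Traceback (most recent call last):
  File "h.py", line 18, in tri
    s,t=np.linalg.lstsq(np.c_[d1,-d2],c2-c1,rcond=None)[0]
        ~~~~~~~~~~~~~~~^^^^^^^^^^^^^^^^^^^^^^^^^^^^^^^^
numpy.linalg.LinAlgError: SVD did not converge in Linear Least Squares
```

Run:
```python
from h import *
f=np.load('f4.npy',allow_pickle=True).item();g=np.load('g4.npy',allow_pickle=True).item()
a=cv2.resize(f['pixels'][130:280,300:430,::-1],None,fx=3,fy=3,interpolation=cv2.INTER_CUBIC);b=cv2.resize(g['pixels'][190:340,80:220,::-1],None,fx=3,fy=3,interpolation=cv2.INTER_CUBIC)
cv2.imwrite('pics/m20.png',np.hstack([a,b[:450]]))
```

```text
(no output)
```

View pics/m20.png

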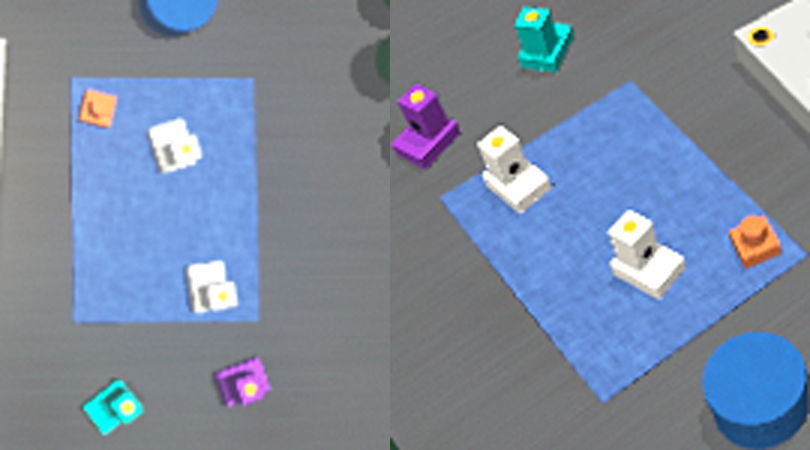

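Run:
```python
from h import *
np.set_printoptions(precision=4,suppress=True)
f=np.load('f4.npy',allow_pickle=True).item();g=np.load('g4.npy',allow_pickle=True).item()
D=dict(seated=((274.5,201.5),(228,190.3),.0745,4),n0=((362,179.7),(160,265.3),.058,4),n2=((374,229),(115.2,236.9),.058,4),
TL=((219.7,143),(319.9,205.6),.036,6),TR=((295.4,147.4),(251.5,250.2),.036,6),BL=((214.4,211.4),(269.5,165.2),.036,6),BR=((291.3,216.5),(203.1,201.7),.036,6))
P={}
for k,(a,b,z,r) in D.items():
    a=wc(f,*a,r);b=wc(g,*b,r); p,e=tri(f,a,g,b); P[k]=p
    print(k,np.round(a,2),np.round(b,2),p,round(e,4),onplane(f,[a],z)[0][:2],onplane(g,[b],z)[0][:2])
print(np.mean([P[k] for k in("TL","TR","BL","BR")],0))
# yaw from the foot's outline, white mask top view
for k,yw in (("n0",15),("n2",7)):
  k_=6;u0,v0=310,140
  pass
for n,F,(u0,v0,u1,v1),kk in (('a',g,(90,210,210,310),5),('b',f,(320,140,400,250),5)):
  im=cv2.resize(F['pixels'][v0:v1,u0:u1,::-1],None,fx=kk,fy=kk,interpolation=cv2.INTER_CUBIC)
  for kx,yw in (("n0",15),("n2",7)):
    x,yy=P[kx][:2]; c,s=np.cos(np.radians(yw)),np.sin(np.radians(yw))
    for z,X0,X1,Y in ((.002,-16,32,18),(.018,-16,32,18),(.058,-12,12,13)):
      Q=np.array([[X0,-Y],[X1,-Y],[X1,Y],[X0,Y]])/1000
      W=np.array([[x+a*c-b*s,yy+a*s+b*c,z] for a,b in Q]); p=(proj(F,W)-[u0,v0]+.5)*kk
      cv2.polylines(im,[p.astype(np.int32)],True,(0,0,255),1)
  cv2.imwrite('pics/n%s.png'%n,im)
```

```text
seated [274.77 201.63] [227.87 190.26] [ 0.4862 -0.0408  0.0748] 0.0016 [ 0.4857 -0.0414] [ 0.4865 -0.04  ]
n0 [361.68 179.23] [159.5  265.09] [ 0.555  -0.3079  0.0573] 0.0007 [ 0.5548 -0.308 ] [ 0.5558 -0.3079]
n2 [373.78 228.27] [115.24 236.81] [ 0.4058 -0.3434  0.0563] 0.0006 [ 0.4058 -0.3431] [ 0.4076 -0.3435]
TL [219.66 142.93] [319.99 205.51] [0.6689 0.1279 0.0354] 0.0018 [0.6681 0.1272] [0.6697 0.1282]
TR [295.28 147.71] [251.4  249.94] [ 0.6546 -0.1073  0.0347] 0.0009 [ 0.6541 -0.1076] [ 0.6557 -0.1076]
BL [214.63 211.52] [269.36 165.05] [0.4563 0.1407 0.0356] 0.0012 [0.4559 0.1402] [0.457  0.1409]
BR [291.71 216.46] [202.94 201.58] [ 0.4418 -0.0952  0.0356] 0.0007 [ 0.4416 -0.0954] [ 0.4424 -0.0951]
[0.5554 0.0165 0.0353]
```

View pics/nb.png

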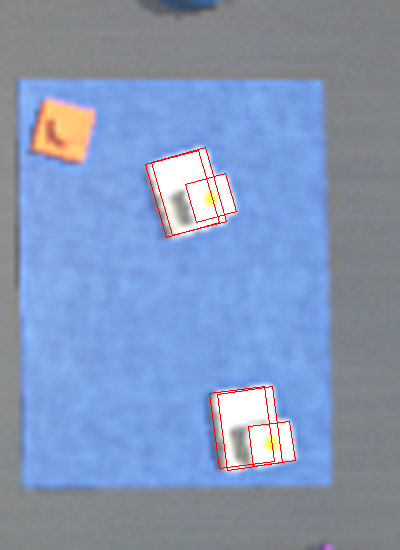

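View pics/na.png

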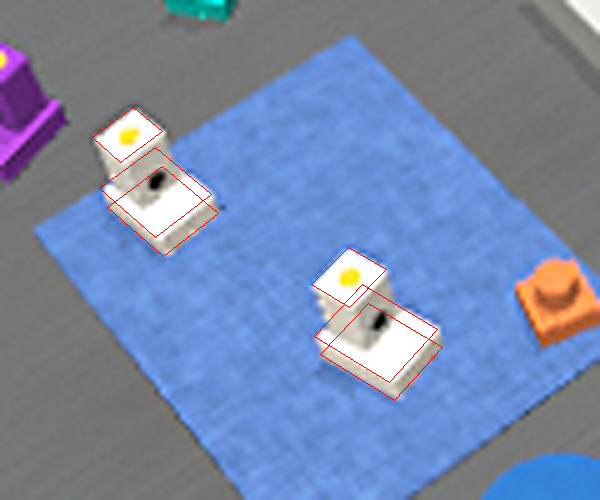

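```bash
python3 -c "
from h import *
go(.5565,-.3079,.15,-75)"
```

```text
t 32.50 pos [0.5081 0.2536 0.1677] yaw -94.02 j6 1.96 F [-0.5 -0.3 -0.5] w 0.0448 ydown [-1.e-04  3.e-04 -1.e+00]
shift [0.5567 0.0175 0.0876] turn -0.3319 alt 2.8097
```

Request:
{"api": "drive_tool", "payload": {
  "steps": [0.02,0,0,-0.02,0.055,0,0.006,-0.06,0.095,0,0.012,-0.1,0.135,0,0.018,-0.14,0.175,0,0.025,-0.18,0.215,0,0.032,-0.22,0.255,0,0.039,-0.26,0.295,0,0.046,-0.3,0.335,0,0.053,-0.33,0.37,0,0.06,-0.33]
}}

```text
t: 33.33
tool_pos: [0.5397, -0.1266, 0.1678]
orientation: [-0.559, 0.56, -0.432, 0.432]
wrist_force: [1.4, -0.2, -0.2]
grip_width: 0.0449
```

```bash
python3 -c "
from h import *
go(.5565,-.3079,.1,-75)"
```

```text
t 33.33 pos [ 0.5397 -0.1266  0.1678] yaw -75.36 j6 0.94 F [ 1.4 -0.2 -0.2] w 0.0449 ydown [-6.0e-04 -1.1e-03 -1.0e+00]
shift [ 0.1796  0.068  -0.0296] turn -0.0062 alt 3.1354
```

Request:
{"api": "drive_tool", "payload": {
  "steps": [0.03,0,-0.004,-0.006,0.065,0,-0.01,-0.006,0.1,0,-0.016,-0.006,0.135,0.01,-0.022,-0.006,0.16,0.025,-0.027,-0.006,0.174,0.045,-0.03,-0.006,0.1796,0.06,-0.03,-0.006,0.1796,0.068,-0.03,-0.006,0.1796,0.068,-0.03,-0.006,0.1796,0.068,-0.03,-0.006]
}}

```text
t: 34.17
tool_pos: [0.5568, -0.303, 0.0991]
orientation: [0.561, -0.561, 0.431, -0.43]
wrist_force: [0.6, -0.0, 0.4]
grip_width: 0.0449
```

```bash
python3 -c "
from h import *
go(.5565,-.3079,.0245,-75)
g=grab_frame('scene'); crop(g,100,190,240,310,'pics/s21.png',5)"
```

```text
t 34.17 pos [ 0.5568 -0.303   0.0991] yaw -74.97 j6 0.69 F [ 0.6 -0.   0.4] w 0.0449 ydown [-0.0014  0.0012 -1.    ]
shift [ 0.0048  0.0746 -0.0015] turn 0.0006 alt -3.1410
```

View pics/s21.png

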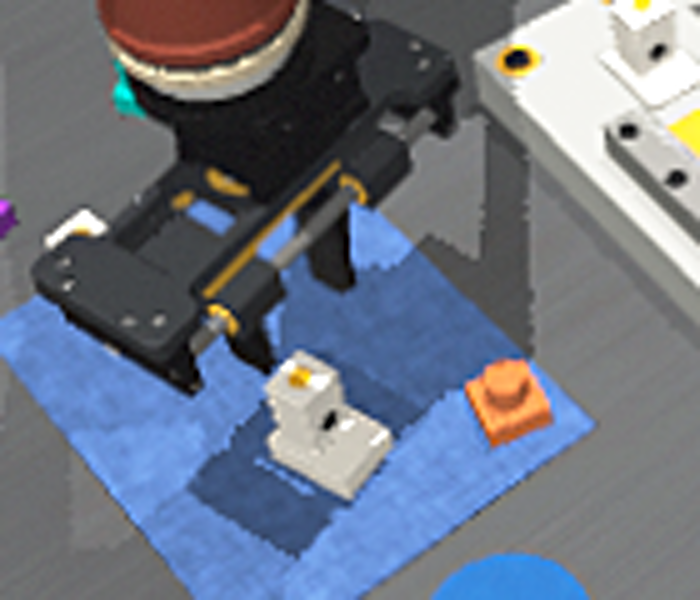

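Request:
{"api": "drive_tool", "payload": {
  "steps": [0.002,0.01,-0.001,0,0.002,0.02,-0.001,0,0.002,0.03,-0.001,0,0.002,0.033,-0.001,0,0.002,0.033,-0.001,0,0.002,0.033,-0.001,0]
}}

```text
t: 34.72
tool_pos: [0.5567, -0.306, 0.0659]
orientation: [-0.561, 0.561, -0.431, 0.43]
wrist_force: [-0.8, -0.2, 0.6]
grip_width: 0.0449
```

```bash
python3 -c "
from h import *
go(.5565,-.3079,.0245,-75)
"
```

```text
t 34.72 pos [ 0.5567 -0.306   0.0659] yaw -74.99 j6 0.68 F [-0.8 -0.2  0.6] w 0.0449 ydown [-9.e-04  6.e-04 -1.e+00]
shift [ 0.0019  0.0414 -0.0006] turn 0.0002 alt -3.1414
```

Request:
{"api": "drive_tool", "payload": {
  "steps": [0.002,0.01,-0.0005,0,0.002,0.02,-0.0005,0,0.002,0.03,-0.0005,0,0.002,0.037,-0.0005,0,0.002,0.041,-0.0005,0,0.002,0.042,-0.0005,0,0.002,0.042,-0.0005,0]
}}

```text
t: 35.3
tool_pos: [0.5566, -0.3082, 0.0239]
orientation: [0.561, -0.561, 0.431, -0.43]
wrist_force: [-0.5, 0.4, 0.3]
grip_width: 0.045
```

Request:
{"api": "drive_tool", "payload": {
  "steps": [0,0,0,0,0,0,0,0]
}}

```text
t: 35.47
tool_pos: [0.5574, -0.3087, 0.0251]
orientation: [0.561, -0.561, 0.43, -0.431]
wrist_force: [-1.2, 0.2, -0.0]
grip_width: 0.0451
```

Request:
{"api": "drive_tool", "payload": {
  "steps": [0,0,0,0,0,0,0,0,0,0,0,0,0,0,0,0,0,0,0,0,0,0,0,0,0,0,0,0],
  "grip": 0.005
}}

```text
t: 36.05
tool_pos: [0.557, -0.3084, 0.0248]
orientation: [0.561, -0.561, 0.43, -0.431]
wrist_force: [0.5, 1.4, 2.0]
grip_width: 0.0261
```

Request:
{"api": "drive_tool", "payload": {
  "steps": [0,-0.01,0,0,0,-0.025,0,0,0,-0.045,0,0,0,-0.07,0,0,0,-0.09,0,0,0,-0.1,0,0,0,-0.1,0,0]
}}

```text
t: 36.63
tool_pos: [0.5584, -0.3094, 0.1276]
orientation: [0.561, -0.561, 0.429, -0.432]
wrist_force: [0.6, -0.1, -4.4]
grip_width: 0.0259
```

```bash
python3 -c "
from h import *
go(.492,.0205,.125,-93.55)
"
```

```text
t 36.63 pos [ 0.5584 -0.3094  0.1276] yaw -74.99 j6 0.68 F [ 0.6 -0.1 -4.4] w 0.0259 ydown [ 0.0039 -0.0029 -1.    ]
shift [-0.3359  0.0014  0.0213] turn 0.3238 alt -2.8177
```

Request:
{"api": "drive_tool", "payload": {
  "steps": [-0.015,0,0.001,0.02,-0.045,0,0.003,0.06,-0.08,0,0.005,0.1,-0.12,0,0.008,0.14,-0.16,0,0.01,0.18,-0.2,0,0.013,0.22,-0.24,0,0.016,0.26,-0.275,0,0.018,0.3,-0.305,0,0.02,0.3238,-0.325,0,0.021,0.3238]
}}

```text
t: 37.47
tool_pos: [0.4906, 0.0139, 0.1225]
orientation: [0.484, -0.485, 0.516, -0.514]
wrist_force: [-0.2, -0.1, -4.2]
grip_width: 0.0257
```

Request:
{"api": "drive_tool", "payload": {
  "steps": [-0.009,0,0,0,-0.011,0,0,0,-0.011,0,0,0,-0.011,0,0,0]
}}

```text
t: 37.8
tool_pos: [0.4939, 0.021, 0.124]
orientation: [0.484, -0.484, 0.515, -0.515]
wrist_force: [0.3, -0.1, -5.1]
grip_width: 0.026
```

```bash
python3 -c "
from h import *
go(.492,.0205,.068,-93.55)
g=grab_frame('scene'); crop(g,190,130,290,220,'pics/s22.png',7)
"
```

```text
t 37.80 pos [0.4939 0.021  0.124 ] yaw -93.57 j6 1.52 F [ 0.3 -0.1 -5.1] w 0.0260 ydown [-7.e-04 -5.e-04 -1.e+00]
shift [ 0.0006  0.056  -0.0018] turn -0.0004 alt 3.1412
```

View pics/s22.png

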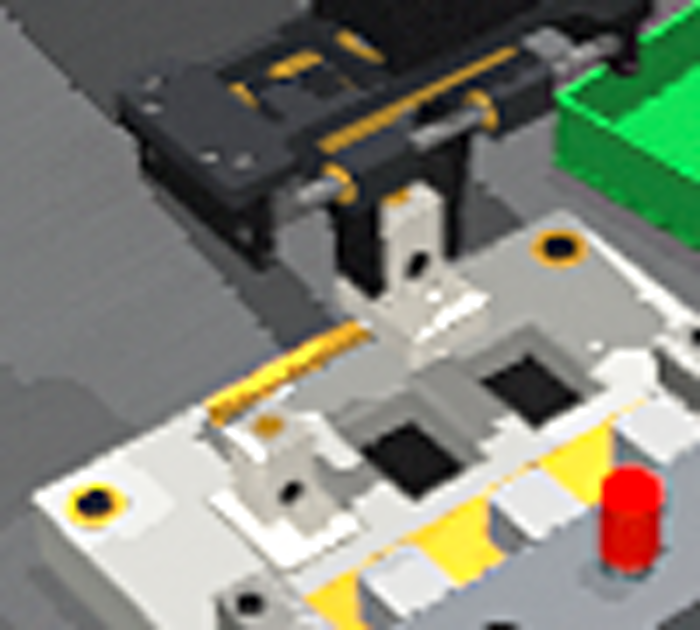

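Request:
{"api": "drive_tool", "payload": {
  "steps": [0.0005,0.01,-0.001,0,0.0005,0.02,-0.0015,0,0.0005,0.03,-0.0015,0,0.0005,0.04,-0.0015,0,0.0005,0.048,-0.0015,0,0.0005,0.054,-0.0015,0,0.0005,0.056,-0.0015,0,0.0005,0.056,-0.0015,0,0.0005,0.056,-0.0015,0]
}}

```text
t: 38.6
tool_pos: [0.4925, 0.0216, 0.0687]
orientation: [-0.484, 0.484, -0.515, 0.515]
wrist_force: [-0.1, 0.4, -4.2]
grip_width: 0.0259
```

```bash
python3 -c "
from h import *
go(.492,.0205,.0413,-93.55)
g=grab_frame('scene'); crop(g,200,150,280,220,'pics/s23.png',9)
"
```

```text
t 38.60 pos [0.4925 0.0216 0.0687] yaw -93.54 j6 1.52 F [-0.1  0.4 -4.2] w 0.0259 ydown [ 3.e-04 -0.e+00 -1.e+00]
shift [ 0.0011  0.0274 -0.0005] turn 0.0001 alt -3.1415
```

View pics/s23.png

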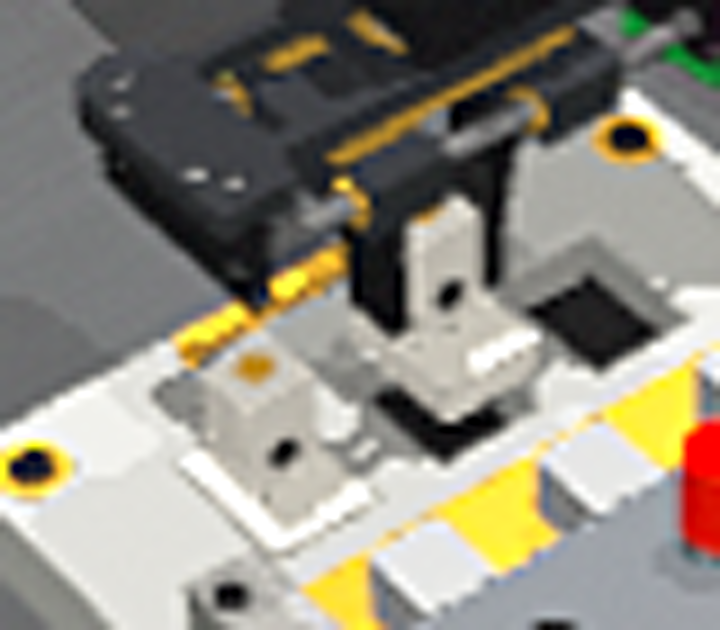

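Request:
{"api": "drive_tool", "payload": {
  "steps": [0.001,0.003,-0.0005,0,0.001,0.006,-0.0005,0,0.001,0.009,-0.0005,0,0.001,0.011,-0.0005,0,0.001,0.011,-0.0005,0]
}}

```text
t: 39.07
tool_pos: [0.492, 0.0203, 0.0575]
orientation: [-0.484, 0.484, -0.515, 0.516]
wrist_force: [2.2, -1.1, -4.2]
grip_width: 0.0263
```

Request:
{"api": "drive_tool", "payload": {
  "steps": [0,0.001,0,0,0,0.002,0,0,0,0.003,0,0,0,0.003,0,0]
}}

```text
t: 39.4
tool_pos: [0.492, 0.0203, 0.0545]
orientation: [-0.484, 0.484, -0.515, 0.516]
wrist_force: [1.7, -1.7, -4.5]
grip_width: 0.0259
```

Request:
{"api": "drive_tool", "payload": {
  "steps": [0,0.002,0,0,0,0.004,0,0,0,0.006,0,0,0,0.008,0,0,0,0.01,0,0,0,0.011,0,0,0,0.012,0,0,0,0.012,0,0]
}}

```text
t: 40.07
tool_pos: [0.4919, 0.0204, 0.0424]
orientation: [-0.484, 0.484, -0.515, 0.515]
wrist_force: [2.1, -4.7, -3.5]
grip_width: 0.0256
```

Almost on the floor; another 1.5 mm, then release.

Request:
{"api": "drive_tool", "payload": {
  "steps": [0,0.001,0,0,0,0.002,0,0,0,0.002,0,0]
}}

```text
t: 40.32
tool_pos: [0.4921, 0.0204, 0.0412]
orientation: [-0.484, 0.484, -0.515, 0.515]
wrist_force: [-1.0, -4.6, 3.3]
grip_width: 0.0258
```

Request:
{"api": "drive_tool", "payload": {
  "steps": [0,0,0,0,0,0,0,0,0,0,0,0,0,-0.005,0,0,0,-0.02,0,0,0,-0.05,0,0,0,-0.08,0,0,0,-0.11,0,0,-0.03,-0.13,0,0,-0.07,-0.13,0,0],
  "grip": 0.042
}}

```text
t: 41.15
tool_pos: [0.4996, 0.0895, 0.1766]
orientation: [-0.486, 0.481, -0.514, 0.519]
wrist_force: [1.1, 0.1, 0.3]
grip_width: 0.0423
```

Request:
{"api": "drive_tool", "payload": {
  "steps": [-0.04,0,0,0,-0.08,0,0,0,-0.12,0,0,0,-0.14,0,0,0]
}}

```text
t: 41.48
tool_pos: [0.5041, 0.2345, 0.171]
orientation: [0.485, -0.484, 0.515, -0.514]
wrist_force: [-0.2, -0.0, 0.5]
grip_width: 0.0418
```

Run:
```python
from h import *
np.set_printoptions(precision=4,suppress=True)
g=grab_frame('scene'); f=grab_frame('top')
np.save('f5.npy',f,allow_pickle=True);np.save('g5.npy',g,allow_pickle=True)
crop(g,80,140,300,310,'pics/s24.png',3.5); crop(f,200,130,400,270,'pics/t24.png',4)
D=dict(p2=((274.5,201.5),(228,190.3),.0745,4),n2=((374,229),(115.2,236.9),.058,4))
x=proj(f,[[.4904,.021,.0745]])[0];y=proj(g,[[.4904,.021,.0745]])[0]; D['p1']=(x,y,.0745,4)
for k,(a,b,z,r) in D.items():
    a=wc(f,*a,r);b=wc(g,*b,r); p,e=tri(f,a,g,b)
    print(k,np.round(a,2),np.round(b,2),p,round(e,4),onplane(f,[a],z)[0][:2],onplane(g,[b],z)[0][:2])
```

```text
p2 [274.76 201.63] [227.87 190.26] [ 0.4862 -0.0408  0.0747] 0.0016 [ 0.4857 -0.0414] [ 0.4865 -0.04  ]
n2 [373.79 228.28] [115.25 236.81] [ 0.4058 -0.3434  0.0563] 0.0007 [ 0.4057 -0.3431] [ 0.4076 -0.3435]
p1 [253.8  200.19] [246.19 180.19] [0.4902 0.0211 0.0746] 0.0013 [0.4898 0.0206] [0.4905 0.0217]
```

View pics/s24.png

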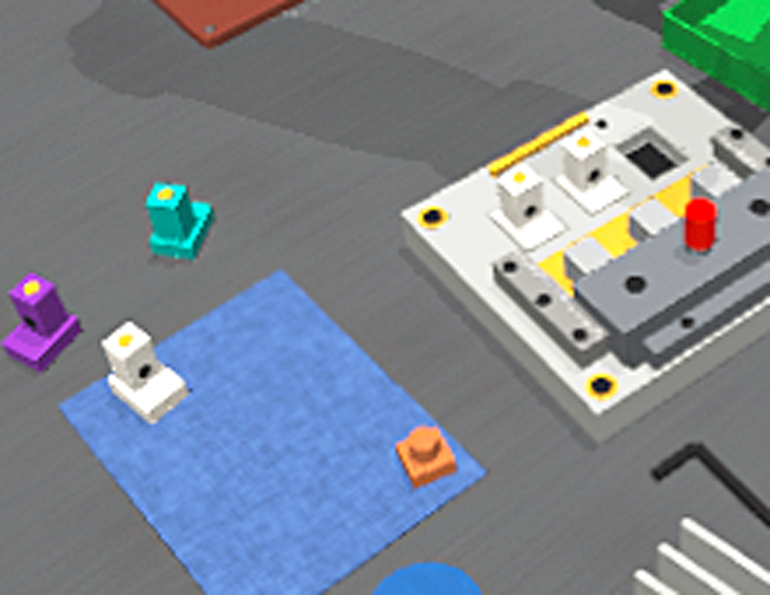

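View pics/t24.png

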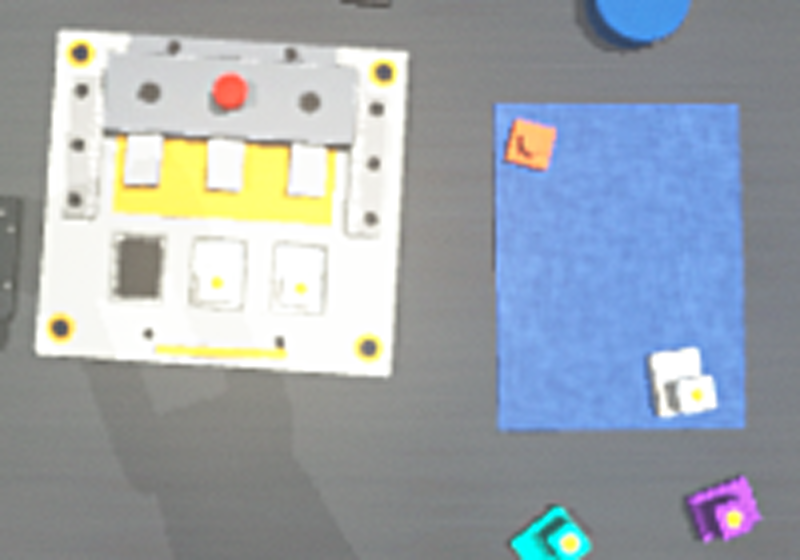

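```bash
python3 -c "
from h import *
go(.4076,-.3441,.15,-83)"
```

```text
t 41.58 pos [0.504  0.2337 0.1706] yaw -93.29 j6 1.92 F [-0.1 -0.9 -0.6] w 0.0423 ydown [-4.0e-04  1.3e-03 -1.0e+00]
shift [ 0.5824  0.02   -0.0631] turn -0.1796 alt 2.9620
```

Request:
{"api": "drive_tool", "payload": {
  "steps": [0.02,0,-0.002,-0.01,0.055,0,-0.006,-0.03,0.095,0,-0.01,-0.05,0.135,0,-0.014,-0.07,0.175,0,-0.018,-0.09,0.215,0,-0.022,-0.11,0.255,0,-0.027,-0.13,0.295,0,-0.032,-0.15,0.335,0,-0.036,-0.17,0.37,0,-0.04,-0.18],
  "grip": 0.045
}}

```text
t: 42.42
tool_pos: [0.4404, -0.1394, 0.1708]
orientation: [-0.528, 0.529, -0.47, 0.47]
wrist_force: [0.3, 0.8, 0.8]
grip_width: 0.0453
```

```bash
python3 -c "
from h import *
go(.4076,-.3441,.09,-83)"
```

```text
t 42.42 pos [ 0.4404 -0.1394  0.1708] yaw -83.25 j6 0.98 F [0.3 0.8 0.8] w 0.0453 ydown [ 1.e-04 -5.e-04 -1.e+00]
shift [ 0.1994  0.0809 -0.0566] turn -0.0044 alt 3.1372
```

Request:
{"api": "drive_tool", "payload": {
  "steps": [0.03,0,-0.008,0,0.065,0,-0.018,0,0.1,0,-0.028,-0.004,0.135,0.01,-0.038,-0.004,0.165,0.03,-0.047,-0.004,0.188,0.05,-0.053,-0.004,0.199,0.07,-0.056,-0.004,0.203,0.08,-0.0566,-0.004,0.204,0.08,-0.0566,-0.004,0.204,0.08,-0.0566,-0.004]
}}

```text
t: 43.25
tool_pos: [0.4091, -0.3453, 0.0903]
orientation: [0.53, -0.529, 0.469, -0.468]
wrist_force: [0.9, 0.4, 0.7]
grip_width: 0.045
```

```bash
python3 -c "
from h import *
go(.4076,-.3441,.0245,-83)
g=grab_frame('scene'); crop(g,80,180,220,300,'pics/s25.png',5)"
```

```text
t 43.25 pos [ 0.4091 -0.3453  0.0903] yaw -83.04 j6 0.60 F [0.9 0.4 0.7] w 0.0450 ydown [-0.0011  0.0016 -1.    ]
shift [-0.0013  0.0658 -0.0012] turn -0.0008 alt 3.1408
```

View pics/s25.png

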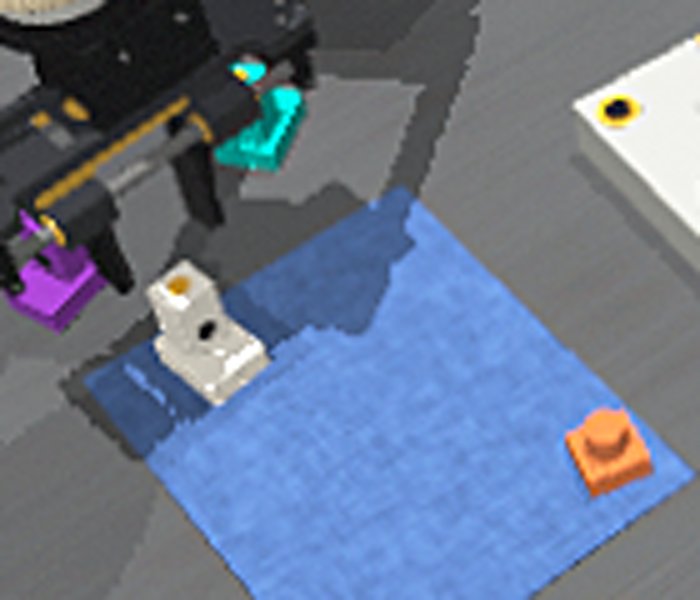

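Request:
{"api": "drive_tool", "payload": {
  "steps": [0,0.01,-0.001,0,0,0.02,-0.001,0,0,0.03,-0.001,0,0,0.04,-0.001,0,0,0.048,-0.001,0,0,0.05,-0.001,0,0,0.05,-0.001,0,0,0.05,-0.001,0]
}}

```text
t: 43.97
tool_pos: [0.4087, -0.346, 0.0404]
orientation: [0.53, -0.53, 0.469, -0.468]
wrist_force: [-0.1, 0.4, 0.1]
grip_width: 0.0447
```

```bash
python3 -c "
from h import *
go(.4076,-.3441,.0245,-83)"
```

```text
t 43.97 pos [ 0.4087 -0.346   0.0404] yaw -83.01 j6 0.60 F [-0.1  0.4  0.1] w 0.0447 ydown [-2.e-04  3.e-04 -1.e+00]
shift [-0.002   0.0159 -0.0009] turn -0.0001 alt 3.1414
```

Request:
{"api": "drive_tool", "payload": {
  "steps": [-0.002,0.005,-0.001,0,-0.002,0.01,-0.001,0,-0.002,0.014,-0.001,0,-0.002,0.016,-0.001,0,-0.002,0.016,-0.001,0,-0.002,0.016,-0.001,0]
}}

```text
t: 44.47
tool_pos: [0.4074, -0.3441, 0.0244]
orientation: [0.53, -0.53, 0.469, -0.468]
wrist_force: [-0.9, 0.4, 0.1]
grip_width: 0.0447
```

Request:
{"api": "drive_tool", "payload": {
  "steps": [0,0,0,0,0,0,0,0,0,0,0,0,0,0,0,0,0,0,0,0,0,0,0,0,0,0,0,0],
  "grip": 0.005
}}

```text
t: 45.05
tool_pos: [0.4076, -0.3442, 0.0247]
orientation: [0.53, -0.53, 0.469, -0.469]
wrist_force: [-0.5, 0.9, 1.4]
grip_width: 0.0258
```

Request:
{"api": "drive_tool", "payload": {
  "steps": [0,-0.01,0,0,0,-0.025,0,0,0,-0.045,0,0,0,-0.07,0,0,0,-0.09,0,0,0,-0.1,0,0,0,-0.1,0,0]
}}

```text
t: 45.63
tool_pos: [0.4086, -0.3455, 0.1273]
orientation: [-0.529, 0.53, -0.467, 0.47]
wrist_force: [0.0, 0.2, -3.8]
grip_width: 0.0255
```

```bash
python3 -c "
from h import *
go(.4958,.0823,.125,-93.55)
g=grab_frame('scene'); crop(g,80,160,220,280,'pics/s26.png',5)"
```

```text
t 45.63 pos [ 0.4086 -0.3455  0.1273] yaw -83.01 j6 0.60 F [ 0.   0.2 -3.8] w 0.0255 ydown [ 0.0031 -0.0036 -1.    ]
shift [-0.414   0.001   0.1386] turn 0.1840 alt -2.9576
```

View pics/s26.png

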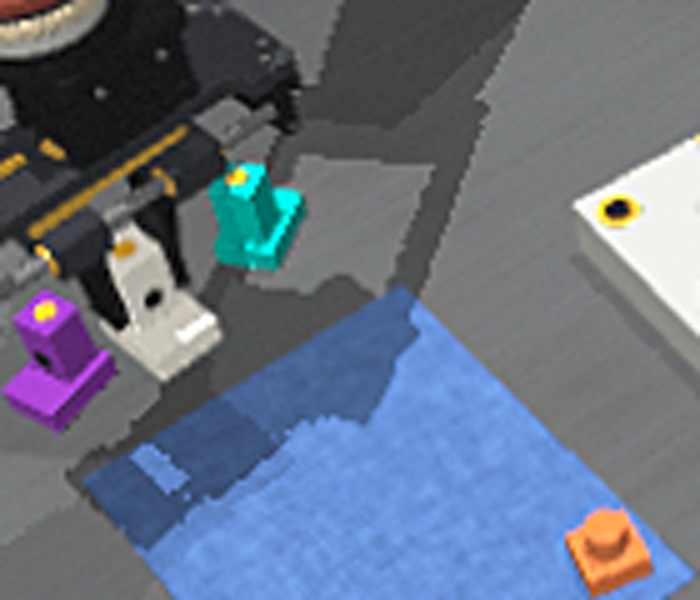

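Request:
{"api": "drive_tool", "payload": {
  "steps": [-0.015,0,0.005,0.01,-0.045,-0.01,0.015,0.03,-0.08,-0.01,0.027,0.05,-0.115,-0.01,0.039,0.07,-0.15,-0.01,0.051,0.09,-0.185,-0.01,0.062,0.11,-0.22,-0.01,0.074,0.13,-0.255,-0.01,0.086,0.15,-0.285,-0.01,0.096,0.17,-0.31,-0.01,0.104,0.184]
}}

```text
t: 46.52
tool_pos: [0.4715, -0.0211, 0.1323]
orientation: [0.484, -0.485, 0.516, -0.514]
wrist_force: [1.1, -0.4, -4.5]
grip_width: 0.0259
```

```bash
python3 -c "
from h import *
go(.4958,.0823,.125,-93.55)"
```

```text
t 46.52 pos [ 0.4715 -0.0211  0.1323] yaw -93.55 j6 1.42 F [ 1.1 -0.4 -4.5] w 0.0259 ydown [-0.0035  0.0013 -1.    ]
shift [-0.1047  0.0074  0.0179] turn -0.0000 alt 3.1416
```

Request:
{"api": "drive_tool", "payload": {
  "steps": [-0.025,0,0.005,0,-0.05,0,0.009,0,-0.075,0,0.014,0,-0.095,0,0.017,0,-0.104,0,0.018,0,-0.105,0,0.018,0,-0.105,0,0.018,0,-0.105,0,0.018,0]
}}

```text
t: 47.18
tool_pos: [0.4966, 0.079, 0.1336]
orientation: [0.484, -0.485, 0.516, -0.515]
wrist_force: [0.3, -0.4, -3.5]
grip_width: 0.0259
```

```bash
python3 -c "
from h import *
go(.4958,.0823,.068,-93.55)
g=grab_frame('scene'); crop(g,190,110,310,220,'pics/s27.png',5)"
```

```text
t 47.18 pos [0.4966 0.079  0.1336] yaw -93.57 j6 1.63 F [ 0.3 -0.4 -3.5] w 0.0259 ydown [-1.9e-03 -6.0e-04 -1.0e+00]
shift [-0.0033  0.0656 -0.0009] turn -0.0003 alt 3.1412
```

View pics/s27.png

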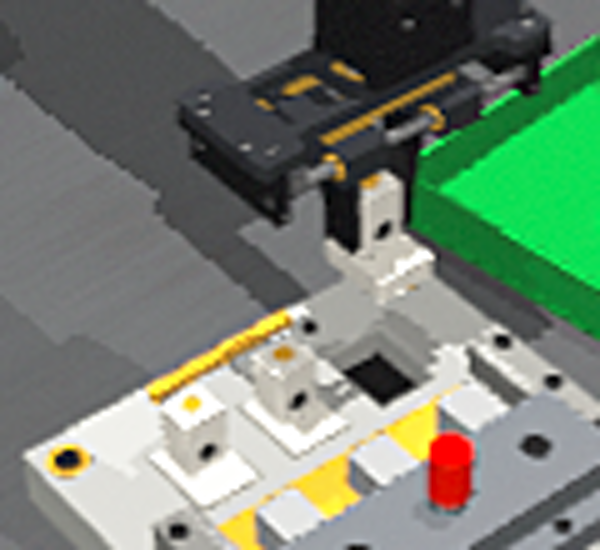

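Request:
{"api": "drive_tool", "payload": {
  "steps": [-0.002,0.01,-0.001,0,-0.003,0.02,-0.001,0,-0.003,0.03,-0.001,0,-0.003,0.04,-0.001,0,-0.003,0.05,-0.001,0,-0.003,0.06,-0.001,0,-0.003,0.064,-0.001,0,-0.003,0.065,-0.001,0,-0.003,0.065,-0.001,0,-0.003,0.065,-0.001,0]
}}

```text
t: 48.07
tool_pos: [0.4971, 0.083, 0.0699]
orientation: [-0.484, 0.484, -0.515, 0.515]
wrist_force: [0.4, 0.3, -4.8]
grip_width: 0.0259
```

```bash
python3 -c "
from h import *
go(.4958,.0823,.0575,-93.55)"
```

```text
t 48.07 pos [0.4971 0.083  0.0699] yaw -93.55 j6 1.64 F [ 0.4  0.3 -4.8] w 0.0259 ydown [ 8.e-04 -0.e+00 -1.e+00]
shift [ 0.0008  0.0124 -0.0012] turn 0.0000 alt -3.1416
```

Request:
{"api": "drive_tool", "payload": {
  "steps": [0.0008,0.003,-0.0012,0,0.0008,0.006,-0.0012,0,0.0008,0.009,-0.0012,0,0.0008,0.012,-0.0012,0,0.0008,0.013,-0.0012,0,0.0008,0.0145,-0.0012,0,0.0008,0.0155,-0.0012,0,0.0008,0.0155,-0.0012,0]
}}

```text
t: 48.73
tool_pos: [0.4952, 0.0822, 0.0538]
orientation: [0.484, -0.484, 0.515, -0.515]
wrist_force: [0.3, -0.8, -4.9]
grip_width: 0.0259
```

Request:
{"api": "drive_tool", "payload": {
  "steps": [0,0.002,0,0,0,0.004,0,0,0,0.006,0,0,0,0.008,0,0,0,0.01,0,0,0,0.011,0,0,0,0.012,0,0,0,0.012,0,0]
}}

```text
t: 49.4
tool_pos: [0.4952, 0.0822, 0.0418]
orientation: [0.484, -0.484, 0.515, -0.515]
wrist_force: [-0.6, -0.4, -3.9]
grip_width: 0.0257
```

Request:
{"api": "drive_tool", "payload": {
  "steps": [0,0.001,0,0,0,0.002,0,0,0,0.002,0,0]
}}

```text
t: 49.65
tool_pos: [0.4955, 0.0822, 0.0412]
orientation: [0.484, -0.484, 0.515, -0.515]
wrist_force: [-4.6, -0.0, 6.1]
grip_width: 0.0255
```

Request:
{"api": "drive_tool", "payload": {
  "steps": [0,0,0,0,0,0,0,0,0,0,0,0,0,-0.005,0,0,0,-0.02,0,0,0,-0.05,0,0,0,-0.08,0,0,0,-0.11,0,0,-0.03,-0.13,0,0,-0.07,-0.13,0,0],
  "grip": 0.042
}}

```text
t: 50.48
tool_pos: [0.5037, 0.1513, 0.1766]
orientation: [-0.486, 0.48, -0.514, 0.519]
wrist_force: [1.1, 0.7, 0.6]
grip_width: 0.042
```

Request:
{"api": "drive_tool", "payload": {
  "steps": [-0.03,0,0,-0.12,-0.06,0,0,-0.24,-0.09,0,0,-0.36,-0.1,0,0,-0.48,-0.1,0,0,-0.6,-0.1,0,0,-0.72,-0.1,0,0,-0.84,-0.1,0,0,-0.96,-0.1,0,0,-1.08,-0.1,0,0,-1.2]
}}

```text
t: 51.32
tool_pos: [0.506, 0.252, 0.1704]
orientation: [0.691, -0.691, 0.15, -0.15]
wrist_force: [0.1, 1.5, 0.7]
grip_width: 0.042
```

Run:
```python
from h import *
np.set_printoptions(precision=4,suppress=True)
go(.63,.0116,.15,-3.55)
g=grab_frame('scene'); f=grab_frame('top')
crop(g,180,110,390,240,'pics/s28.png',3.8); crop(f,120,130,310,250,'pics/t28.png',4)
D=dict(p2=((274.5,201.5),(228,190.3),.0745,4))
for n,X in (('p1',[.4904,.021,.0745]),('p0',[.4943,.0829,.0745])): D[n]=(proj(f,[X])[0],proj(g,[X])[0],.0745,4)
for k,(a,b,z,r) in D.items():
    a=wc(f,*a,r);b=wc(g,*b,r); p,e=tri(f,a,g,b)
    print(k,p,round(e,4),onplane(f,[a],z)[0][:2],onplane(g,[b],z)[0][:2])
```

```text
t 51.32 pos [0.506  0.252  0.1704] yaw -24.45 j6 0.75 F [0.1 1.5 0.7] w 0.0420 ydown [ 0.0004  0.0001 -1.    ]
shift [ 0.2124  0.0204 -0.1675] turn -0.3648 alt 2.7768
p2 [ 0.4862 -0.0408  0.0747] 0.0015 [ 0.4857 -0.0414] [ 0.4865 -0.04  ]
p1 [0.4901 0.021  0.0746] 0.0012 [0.4897 0.0206] [0.4904 0.0215]
p0 [0.495  0.0829 0.0744] 0.0014 [0.4945 0.0823] [0.4954 0.0834]
```

View pics/s28.png

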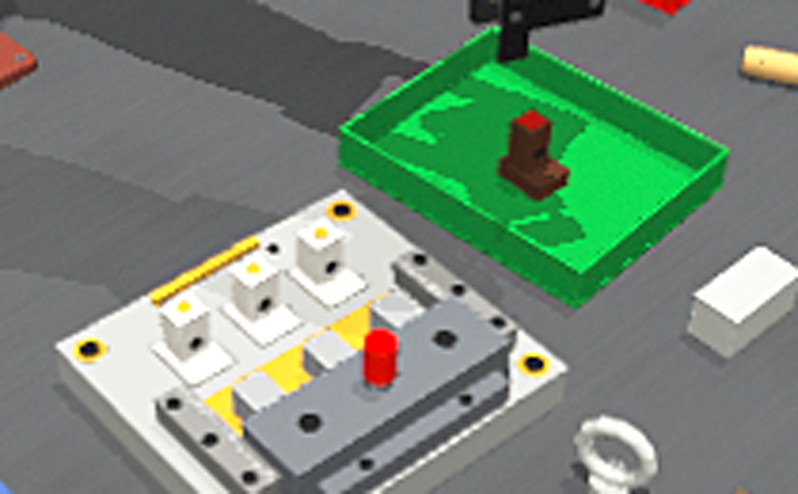

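View pics/t28.png

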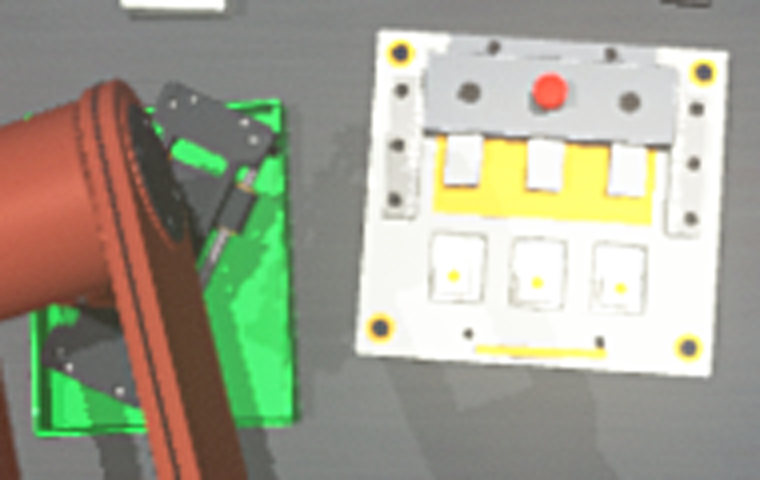

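Request:
{"api": "drive_tool", "payload": {
  "steps": [0.02,0,-0.015,-0.05,0.05,0,-0.038,-0.12,0.08,0,-0.062,-0.2,0.11,0,-0.086,-0.28,0.14,0,-0.11,-0.34,0.17,0,-0.134,-0.365,0.195,0,-0.154,-0.365,0.21,0.01,-0.166,-0.365,0.2124,0.02,-0.1675,-0.365,0.2124,0.02,-0.1675,-0.365],
  "grip": 0.06
}}

```text
t: 52.25
tool_pos: [0.6273, 0.0096, 0.1474]
orientation: [0.707, -0.706, 0.027, -0.025]
wrist_force: [-0.6, 0.5, -0.9]
grip_width: 0.0601
```

```bash
python3 -c "
from h import *
go(.63,.0125,.089,-3.55)
g=grab_frame('scene'); crop(g,220,130,340,230,'pics/s29.png',5)"
```

```text
t 52.25 pos [0.6273 0.0096 0.1474] yaw -4.20 j6 -0.04 F [-0.6  0.5 -0.9] w 0.0601 ydown [-4.e-03  6.e-04 -1.e+00]
shift [0.0027 0.0584 0.0031] turn -0.0114 alt 3.1302
```

View pics/s29.png

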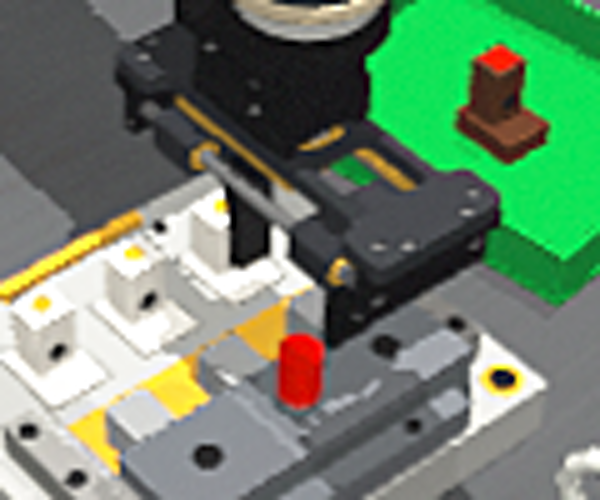

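Request:
{"api": "drive_tool", "payload": {
  "steps": [0.001,0.01,0.002,-0.008,0.001,0.02,0.003,-0.008,0.001,0.03,0.003,-0.008,0.001,0.04,0.003,-0.008,0.001,0.05,0.003,-0.008,0.001,0.056,0.003,-0.008,0.001,0.058,0.003,-0.008,0.001,0.058,0.003,-0.008,0.001,0.058,0.003,-0.008]
}}

```text
t: 53.05
tool_pos: [0.6299, 0.0136, 0.0922]
orientation: [-0.707, 0.707, -0.021, 0.021]
wrist_force: [0.2, 0.1, 0.6]
grip_width: 0.0596
```

Request:
{"api": "drive_tool", "payload": {
  "steps": [0,0,0,0,0,0,0,0,0,0,0,0,0,0,0,0,0,0,0,0,0,0,0,0,0,0,0,0],
  "grip": 0.01
}}

```text
t: 53.63
tool_pos: [0.63, 0.0137, 0.0921]
orientation: [-0.707, 0.707, -0.021, 0.021]
wrist_force: [1.3, -0.5, 1.4]
grip_width: 0.023
```

Gripped at x = 0.630. Push home 55 mm along tool −x.

Request:
{"api": "drive_tool", "payload": {
  "steps": [-0.005,0,0,0,-0.01,0,0,0,-0.016,0,0,0,-0.022,0,0,0,-0.028,0,0,0,-0.034,0,0,0,-0.04,0,0,0,-0.045,0,0,0,-0.049,0,0,0,-0.052,0,0,0]
}}

```text
t: 54.47
tool_pos: [0.5787, 0.0167, 0.0921]
orientation: [-0.707, 0.707, -0.02, 0.022]
wrist_force: [5.2, -0.0, -3.9]
grip_width: 0.0233
```

Request:
{"api": "drive_tool", "payload": {
  "steps": [-0.001,0,0,0,-0.002,0,0,0,-0.003,0,0,0,-0.004,0,0,0,-0.0045,0,0,0,-0.0045,0,0,0,-0.0045,0,0,0]
}}

```text
t: 55.05
tool_pos: [0.5752, 0.0169, 0.0922]
orientation: [-0.707, 0.707, -0.02, 0.023]
wrist_force: [9.8, -0.0, -7.2]
grip_width: 0.0228
```

Request:
{"api": "drive_tool", "payload": {
  "steps": [-0.001,0,0,0,-0.001,0,0,0,-0.0015,0,0,0,-0.0015,0,0,0,-0.0015,0,0,0]
}}

```text
t: 55.47
tool_pos: [0.5752, 0.0169, 0.0922]
orientation: [0.707, -0.707, 0.018, -0.024]
wrist_force: [15.2, 0.2, -12.7]
grip_width: 0.0232
```

Request:
{"api": "drive_tool", "payload": {
  "steps": [0.0015,0,0,0,0.0015,0,0,0,0.0015,0,0,0,0.0015,0,0,0,0.0015,-0.01,0,0,0.0015,-0.03,0,0,0.0015,-0.06,0,0,0.0015,-0.09,0.02,0,0.0015,-0.11,0.06,0,0.0015,-0.11,0.1,0],
  "grip": 0.06
}}

```text
t: 56.3
tool_pos: [0.5822, 0.1155, 0.209]
orientation: [0.707, -0.707, 0.019, -0.026]
wrist_force: [2.2, -0.0, 0.4]
grip_width: 0.0597
```

Request:
{"api": "drive_tool", "payload": {
  "steps": [0,0,0.04,0,0,0,0.08,0,0,0,0.12,0,0,0,0.15,0,0,0,0.16,0,0,0,0.16,0]
}}

```text
t: 56.8
tool_pos: [0.5882, 0.2781, 0.2026]
orientation: [0.707, -0.707, 0.02, -0.02]
wrist_force: [-0.1, -0.1, -0.2]
grip_width: 0.0601
```

Run:
```python
from h import *
np.set_printoptions(precision=4,suppress=True)
g=grab_frame('scene'); f=grab_frame('top')
a=cv2.resize(f['pixels'][90:270,200:400,::-1],None,fx=2,fy=2,interpolation=cv2.INTER_CUBIC);b=cv2.resize(g['pixels'][110:290,180:380,::-1],None,fx=2,fy=2,interpolation=cv2.INTER_CUBIC)
cv2.imwrite('pics/fin.png',np.hstack([a,b])); crop(g,180,140,300,230,'pics/fin2.png',6)
D=dict()
for n,X in (('p2',[.4862,-.0408,.0745]),('p1',[.4904,.021,.0745]),('p0',[.495,.0829,.0745])): D[n]=(proj(f,[X])[0],proj(g,[X])[0],.0745,4)
for k,(a,b,z,r) in D.items():
    a=wc(f,*a,r);b=wc(g,*b,r); p,e=tri(f,a,g,b); print(k,p)
for im in (f,):
  hsv=cv2.cvtColor(im['pixels'],cv2.COLOR_RGB2HSV);m=cv2.inRange(hsv,(0,150,110),(6,255,255)); n,l,st,c=cv2.connectedComponentsWithStats(m)
  print([c[i] for i in range(1,n) if 245<c[i][0]<270 and 140<c[i][1]<180],"start knob 256,171.2")
go(.5,.3,.15,-3.55)
```

```text
p2 [ 0.4862 -0.0407  0.0748]
p1 [0.4901 0.0211 0.0745]
p0 [0.4948 0.083  0.0744]
[array([255.814 , 171.2791])] start knob 256,171.2
t 56.90 pos [0.5886 0.2749 0.2022] yaw -3.39 j6 0.38 F [ 0.  -0.6  0.5] w 0.0600 ydown [-0.0001 -0.0009 -1.    ]
shift [-0.0899  0.0522  0.0199] turn 0.0028 alt -3.1388
```

View pics/fin.png

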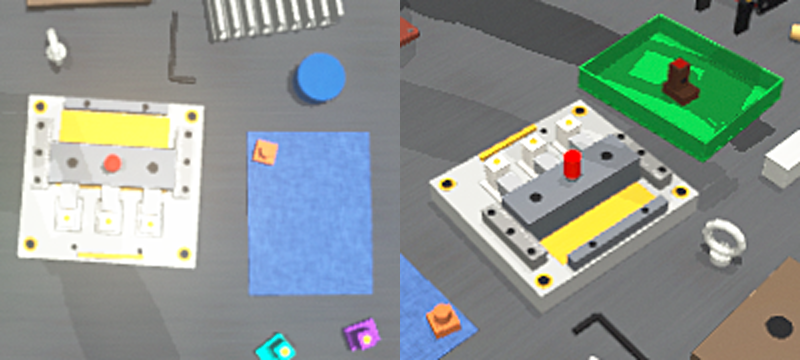

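View pics/fin2.png

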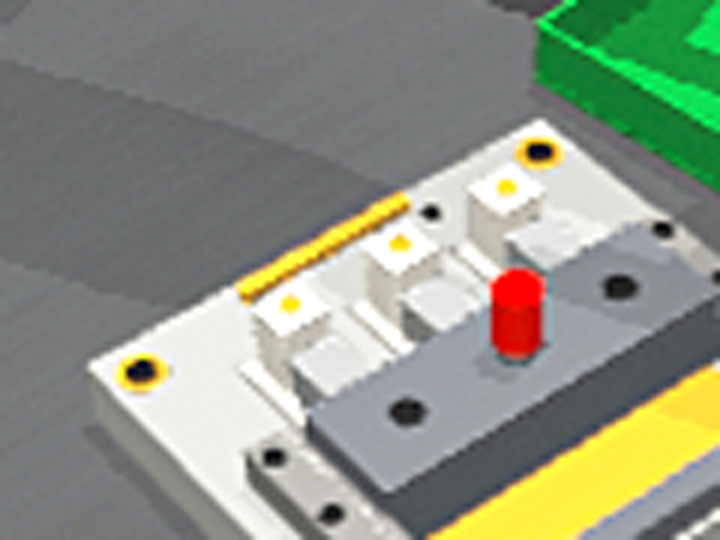

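```bash
python3 -c "
from rig import *
print(job_done())"
```

```text
the job is handed in; nothing more can be done
None
```

The changeover is finished and handed in at about 57 s of the 210 s allowed; no verdict was reported.

**What I did**
- I drew the slide back about 55 mm until the wrist force rose at the stop.
- There was only one worn insert, in pocket 0. It is now in the green bin.
- I seated new inserts in all three pockets, ledge to the slide, then pushed the slide home until it hit the front stop.

**What went wrong on the way**
- The first new insert, in pocket 2, landed on the chamfer and tipped about 25°. I re-gripped it across its other faces, lifted it and seated it. The first try at re-seating it also caught the chamfer, so I shifted about 4 mm and it went in freely.
- Another new insert was knocked about 30 mm on the mat by something other than the robot. I measured it again before gripping it.

**Last checks**
- **Inserts:** the tops of all three measured 74.4–74.8 mm high, against 74.5 mm when seated. They are in line at the 62 mm spacing to within about 1 mm.
- **Slide:** the knob is back at its starting pixel, and the gripper read x = 0.5752 m there against 0.5753 m at the start.
- **Surroundings:** the worn insert stands in the bin. The bystanders I could see in the last pictures looked undisturbed, judged by eye. The arm is clear, with near-zero wrist force.

**Disagreements:** along x, the two cameras differed by 1–2 mm, and the robot read about 1.5–2 mm more than the cameras. Pocket 2's insert read about 2.5 mm towards −x of where the plate's corner rings put it. About half of that is this camera bias and the rest is within the pocket's 1.2 mm play.

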